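# Fish the scale's zero key out of the gap and put it back on its spindle

### The job

The parcel scale's red-bowed zero key has dropped into the narrow gap between the scale and the oak upstand, too deep for fingers. Fish it out by its bow with the wire hook, keeping the gripper off the key until it is out of the gap; hang the hook back on its stand, and push the key fully home, upright, on the scale's square spindle and leave it there. Leave the stamper, tape dispenser, tin and weights where they stand.

Things in the scene. Friction and masses are not known exactly. Their poses are not given: they have to be found in the camera images.
- key: Zero key, about 0.13 kg: bright steel collar 30 x 30 mm square, 26 mm tall, with a square bore 14 mm wide and 22 mm deep, open below, its sides parallel to the collar's; a red bow (upright loop) on top, z = 26 to 62 mm. Origin: centre of the underside; z up the bore axis. Starts standing in the gap, bow across the gap within 0.3 rad. Stands by itself on open counter.
- key_bow (a point): Point in the middle of the opening of the key's bow, 40 mm above the key's underside; axes as the key's. The bow is flat, 8 mm thick along x and 36 mm wide along y; its bar is 7 mm wide, slightly peaked at the top. The opening runs through along x, 22 mm wide, from 26 to 54 mm above the underside.
- hook: Wire hook, 0.07 kg. Yellow handle 16 x 16 mm, z = 6 to 76 mm, sides parallel to x and y; round collar 32 mm across, z = 0 to 6 mm; steel rod 6 mm thick from z = 0 straight down to z = -105 mm. Origin: centre of the collar's underside, on the rod's axis; z up. Starts hanging upright by its collar on the stand's prongs, turned up to 0.4 rad from the stand's x.
- hook_foot (a point): Middle of the hook's bent foot; axes as the hook's. The foot, 6 mm thick, runs along +x from the rod's axis for 24 mm, with its centre line 105 mm below the hook's origin; its end turns up, to 93 mm below the origin (9 mm above the foot's top).
- hook_stand: Fixed stand: iron base 100 x 90 x 10 mm, post at its +x edge (x = 38 to 50 mm) 130 mm high, two level prongs 9 mm wide, 8 mm thick, from the post to x = -21 mm, tops at z = 130 mm, with a slot 14 mm wide between them, open at the -x end: raise the hook a little and draw it out along -x; hang it back the same way. Origin: centre of the underside.
- hook_rest (a point): Point between the stand's prongs, level with their tops, where the hook's origin lies (within 3 mm) when it hangs; axes as the stand's.
- scale: Fixed parcel scale: dark iron housing, vertical sides, 230 mm (x) by 190 mm (y), 106 mm high (plinth 244 mm long in x, 18 mm high); brass pan 180 mm across, z = 112 to 128 mm, centred at x = 45 mm. Origin: centre of the underside; x away from the robot, z up. Nothing near the gap stands above 128 mm.
- gap_mouth (a point): Foot of the scale's corner at the near, open end of the gap; axes as the scale's. The gap runs from here along +x, between the scale's side (y = 0 here) and the upstand (y = -44 to -50 mm), open above and at this end, closed 240 mm in by the upstand's low rear board.
- spindle_seat (a point): Centre of the brass boss, 34 mm across, on the scale's top, 112 mm above the counter: the key's underside rests here when home. A steel spindle rises from it: 12 mm square for 14 mm, then a round tip 10 mm thick, 5 mm high. It may stand at any angle about z, NOT shown by this point (axes as the scale's); it turns stiffly (0.1 N m).
- spindle_tip (a point): Top of the spindle's round tip, 19 mm above the seat; axes as the scale's. The round tip enters the bore at any angle; at a wrong angle the key then stops 14 mm above the seat. Rested lightly on the spindle and turned, it drops on within about 10 degrees of true, at any of the four quarter turns.
- upstand: Fixed oak upstand: a board along x, 290 mm long, 18 mm thick, 120 mm high, beside the gap; a low board 45 mm high runs from its +x end behind the scale. Origin: centre of the long board's underside. Clear counter lies on its -y side and towards the hook's stand.
- stamper: Red date stamper with black knob, 66 x 50 mm, 112 mm tall; bystander. Origin: centre of the underside.
- tape_dispenser: Grey tape dispenser, 165 x 62 mm, 96 mm tall; bystander. Origin: centre of the underside.
- wax_tin: Closed tin of sealing wax, blue with a brass lid, 80 mm across, 58 mm tall; bystander. Origin: centre of the underside.
- weights: Three chrome weights in an oak block 50 x 140 mm, 80 mm tall; bystander, one piece. Origin: centre of the underside.
There are look-alikes about, which are no part of the job. Leave any green or turquoise look-alike of the hook alone.

How it is judged (in metres and radians):
On the way:
1. the hook brings the key out of the gap (up over its walls or out at the open end) (contact force between hook and key above 0.05 N and contact force between the fingers and key below 0.05 N and (height (world z) of key above 0.11 m or x of key in the frame of scale below -0.135 m)), for 0.1 s.
At the end, for the whole second after the job is handed in: The key stands on the spindle within 4 mm of fully home and 4 mm of its axis, upright within 0.1 rad and at rest; the hook hangs upright by its collar on the stand's prongs (within 18 mm of its rest point sideways, 4 mm below to 6 mm above it), at rest (horizontal distance between key and spindle_seat below 0.004 m and z of key in the frame of spindle_seat below 0.004 m and angle between key's own z axis and vertical below 0.1 rad and linear speed of key below 0.02 m/s and horizontal distance between hook and hook_rest below 0.018 m and z of hook in the frame of hook_rest between -0.004 and 0.006 m and angle between hook's own z axis and vertical below 0.15 rad and linear speed of hook below 0.03 m/s); the robot touches nothing.
It fails at once if the gripper touches the key while it is down in the gap (contact force between the fingers and key above 0.3 N and height (world z) of key below 0.08 m and y of key in the frame of scale between -0.15 and -0.095 m and x of key in the frame of scale above -0.135 m).
It fails at once if the date stamper is pushed more than 30 mm or tipped over (distance of stamper from where it was at the start of the episode above 0.03 m or angle between stamper's own z axis and vertical above 0.4 rad).
It fails at once if the tape dispenser is pushed more than 30 mm or tipped over (distance of tape_dispenser from where it was at the start of the episode above 0.03 m or angle between tape_dispenser's own z axis and vertical above 0.4 rad).
It fails at once if the tin of sealing wax is pushed more than 30 mm or tipped over (distance of wax_tin from where it was at the start of the episode above 0.03 m or angle between wax_tin's own z axis and vertical above 0.4 rad).
It fails at once if the block of weights is pushed more than 30 mm or tipped over (distance of weights from where it was at the start of the episode above 0.03 m or angle between weights's own z axis and vertical above 0.4 rad).
It also fails if it takes over 67 s, if anything falls off the work surface, if the arm or the gripper's body presses on something with over 40 N, if the wrist force passes 120 N, or if a joint passes its speed limit or range.

### The arm

A 6-joint arm with a two-finger parallel gripper is mounted at the origin on the work surface. World frame = base frame: x ahead of the robot, y to its left, z up, the work surface at z = 0. Lengths are in mm, angles in degrees, forces in N, time in s.
With the tool pointing down it reaches from about 300 to 850 mm from the base axis. Payload 4.2 kg.
Tool frame: the origin (TCP) lies at the very end of the fingers, on their centre line; the grasp point (between the pads) lies 19 mm behind it; x points along the fingers, y is the direction in which the jaws open and shut, and the axes are right-handed (so a half turn about x gives the same grasp; the last joint's range is limited). The gripper opens to 91 mm and grips with 3 to 60 N. Pads are 32 mm wide; open, the fingers measure 118 mm over their backs; the gripper's body (76 mm by 178 mm) begins 60 mm behind the grasp point.
Start: joints at [75.172, 18.312, 89.639, -0, 72.044, -1.146], TCP at [136.01, 558.699, 213.976] pointing down, gripper open.
Joint ranges: [-177.97, 177.97], [-48.28, 115.42], [12.27, 149.76], [-77.06, 257.06], [2.81, 150.46], [-146.56, 146.56]. Speed limits (degrees/s): [147.25, 147.25, 180, 180, 180, 180].

### API

Orientations are given as [roll, pitch, yaw] about the fixed x, y, z axes, in that order (R = Rz(yaw) Ry(pitch) Rx(roll)).
In Python, from workcell import sensors, grab_frame, job_done, finder gives the robot as it stands.
- The arm moves only by the tool play_rows, never from a script. Its argument "motion" is a list of rows, each a list of 5 numbers: the shift along the world's x, y, z in m, then the turn about the world's z in rad, then the opening, from 0 (shut) to 1 (fully open). In form: [[tx, ty, tz, roll, fingers], ...]. A call has exactly 8 rows; each row is the pose to reach, as a shift and turn from the pose commanded when the call began; what a row does not reach only later rows make up. A row lasts 1/12 s, in which the tool goes at most 41.7 mm and 7.16 degrees, less where a joint would pass 70% of its speed; a pose out of reach is approached as far as the arm can. A call with a gripper value outside its range is refused whole. The fingers move at their own pace and stop on an object; "squeeze" is the grip in N (left out, the last holds). Time passes only in rows, so rows that repeat a pose let the fingers close, or fill a call up. It gives the time, the measured TCP pose, the force and the opening at its end, in the units of the state.
- sensors.state(): the state, without advancing time (a new reading comes with each control period).
- grab_frame(name): name is "scene" or "top" or "wrist"; returns a dict with "img" (480x640x3 uint8, blue, green, red), "fx", "fy", "cx", "cy" (pixels), "k1" (the pictures are not rectified: a ray, as slopes to the right and down, at radius r is drawn at 1 + k1 r^2 times it, then the intrinsics apply), "rvec" (rotation vector, rad) and "tvec" (3), from world to camera coordinates, as OpenCV has them; the wrist camera has in their place "tool_from_camera" (4x4, takes a point from camera to tool coordinates, whose origin is the TCP and whose axes are the tool frame's). Camera axes: x right, y down, z forward; pixel columns grow to the right and rows downward; lengths in mm; the calibration is good to about 2 mm. A picture is of the moment at which its call begins: read the wrist's pose just before it. There is no depth.
- job_done(): hands the job in, once; it reports no verdict.
Trained networks look in a picture, given as the dict that the camera call returned (one of the last four; its "shot" number tells which), for a name from the list of things; names that differ only in an ending like _2 or _b are one class to them, and where a whole thing is asked for, a point or a joint stands for the part that bears it (a point fixed in the world has none). Each returns a list of dicts, best first, with "conf" (0 to 1); they miss things now and then, are a little off and sometimes report something else, mostly with a low value. They report only what shows in the picture. A call takes as long as a camera call. They do not tell look-alikes from the thing itself.
- finder.spot_in(picture, label): "point" ([column, row] in pixels, amid what is visible of it).
- finder.spot_point(picture, label): "point" ([column, row] in pixels: a listed point, or the origin of a listed thing).
The state is a dict: "time_s": time; "qpos": joint angles; "qvel": joint speeds; "effort": joint torques, N m; "ee_pos": TCP position; "ee_rot": TCP orientation; "force": force on the tool from outside, world axes, zero at the start; "torque": the same for the moment, N m; "gripper_width": finger opening in mm.
Only numpy, scipy, OpenCV 4.12 (cv2) and the standard library are available. Lean on these libraries where they do the work, as an engineer would, in place of code of your own. Each camera call takes 0.05 s, during which the arm holds its last target.

## Working session

There is one attempt and no reset: what is moved stays moved. The work goes in short steps, Python scripts to look and compute and a tool call to move; the robot and the scene stay as the last step left them, time stands still between calls to the robot, and variables do not carry over. Pictures are saved under pics/ and viewed, and the job is handed in when it is done.

Besides the shell and the picture viewer there is one more tool, called after "Emit:" as name(argument=value, ...) on one line, values as JSON. play_rows: Moves the arm, as the interface text tells. Its arguments: {"type":"object","properties":{"motion":{"type":"array","items":{"type":"array","items":{"type":"number"}}},"squeeze":{"type":"number"}},"required":["motion"]}

```bash
mkdir -p pics; ls; cat > h.py <<'E'
import numpy as np, cv2, json
from workcell import sensors, grab_frame, job_done, finder
from scipy.spatial.transform import Rotation as Rn
def toolT(st):
    T=np.eye(4);T[:3,:3]=Rn.from_euler('xyz',st['ee_rot'],degrees=True).as_matrix();T[:3,3]=st['ee_pos'];return T
def cam(f,st=None):
    # returns world_from_cam 4x4
    if 'rvec' in f:
        R,_=cv2.Rodrigues(np.array(f['rvec'],float));T=np.eye(4);T[:3,:3]=R.T;T[:3,3]=-R.T@np.array(f['tvec'],float).ravel();return T
    return toolT(st)@np.array(f['tool_from_camera'])
def ray(f,T,p):
    x=np.array([(p[0]-f['cx'])/f['fx'],(p[1]-f['cy'])/f['fy']]);u=x.copy()
    for _ in range(30): u=x/(1+f['k1']*(u@u))
    d=T[:3,:3]@np.array([u[0],u[1],1]);return T[:3,3],d/np.linalg.norm(d)
def atz(f,T,p,z):
    o,d=ray(f,T,p);return o+d*(z-o[2])/d[2]
def proj(f,T,X):
    c=np.linalg.inv(T)@np.append(np.asarray(X,float),1);u=c[:2]/c[2];u=u*(1+f['k1']*(u@u));return np.array([u[0]*f['fx']+f['cx'],u[1]*f['fy']+f['cy']])
def tri(rays):
    A=np.zeros((3,3));b=np.zeros(3)
    for o,d in rays:
        P=np.eye(3)-np.outer(d,d);A+=P;b+=P@o
    X=np.linalg.solve(A,b);return X,[np.linalg.norm((np.eye(3)-np.outer(d,d))@(X-o)) for o,d in rays]
def snap(name,fn=None):
    st=sensors.state();f=grab_frame(name);T=cam(f,st)
    if fn: cv2.imwrite('pics/'+fn,f['img'])
    return f,T
E
python3 - <<'E'
from h import *
print(sensors.state())
fs={}
for n in ['scene','top','wrist']:
    f,T=snap(n,n+'0.png')
    print(n,f['fx'],f['cx'],f['cy'],f['k1'],T[:3,3].round(0))
    if n=='wrist': print(f['tool_from_camera'])
    names=['key','hook','hook_stand','scale','upstand','stamper','tape_dispenser','wax_tin','weights']
    for l in names+['key_bow','hook_foot','hook_rest','gap_mouth','spindle_seat','spindle_tip']:
        r=finder.spot_point(f,l)
        print(l,[(np.round(a['point'],1).tolist(),round(a['conf'],2)) for a in r[:3]])
E
```

```text
pics
{'time_s': 0.0, 'qpos': array([ 7.51721625e+01,  1.83521993e+01,  8.97064896e+01, -1.28082177e-03,
        7.20431500e+01, -1.14384115e+00]), 'qvel': array([ 0.0284838 , -0.05415101, -0.09218278, -0.04147668, -0.06677498,
        0.08575917]), 'effort': array([ 2.00242532e-03, -4.12452757e+01, -2.31972456e+01,  7.28594139e-02,
        4.57278709e-02, -1.53132542e-04]), 'ee_pos': array([135.88323142, 558.19631181, 213.11411525]), 'ee_rot': array([ -90.45876515,   89.89815383, -104.14236551]), 'force': array([-0.1313764 , -0.07773509,  0.11602112]), 'torque': array([-0.05716156,  0.02609099, -0.01434772]), 'gripper_width': 91.24653134624681}
scene 577.8477965763611 326.29146700748595 240.5070974272378 -0.10092231485167365 [1313. -617. 1142.]
key [([228.4, 338.3], 0.41)]
hook [([239.9, 404.0], 0.88), ([131.5, 294.5], 0.83), ([220.2, 306.8], 0.75)]
hook_stand [([228.6, 337.1], 0.9), ([363.0, 216.5], 0.28)]
scale [([408.5, 266.8], 0.8)]
upstand [([367.5, 288.8], 0.94)]
stamper [([428.0, 202.9], 0.79)]
tape_dispenser [([494.1, 232.7], 0.7)]
wax_tin [([313.2, 351.9], 0.91), ([220.5, 30
[... 955 characters left out ...]
mouth [([283.6, 241.8], 0.94), ([246.7, 196.1], 0.73)]
spindle_seat [([254.3, 220.8], 0.7), ([439.7, 222.5], 0.56)]
spindle_tip [([253.6, 221.2], 0.76)]
wrist 355.2542906841832 319.45356533809513 235.152173774777 -0.07006514538936746 [ 57. 578. 385.]
[[-1.66611424e-04 -2.87424341e-01  9.57803331e-01 -1.70868690e+02]
 [ 9.99999730e-01  6.37469064e-04  3.65247743e-04  4.09900064e-01]
 [-7.15551085e-04  9.57803133e-01  2.87424157e-01 -8.16672603e+01]
 [ 0.00000000e+00  0.00000000e+00  0.00000000e+00  1.00000000e+00]]
key []
hook []
hook_stand []
scale []
upstand []
stamper []
tape_dispenser []
wax_tin []
weights []
key_bow []
hook_foot []
hook_rest []
gap_mouth []
spindle_seat []
spindle_tip []
```

View pics/scene0.png

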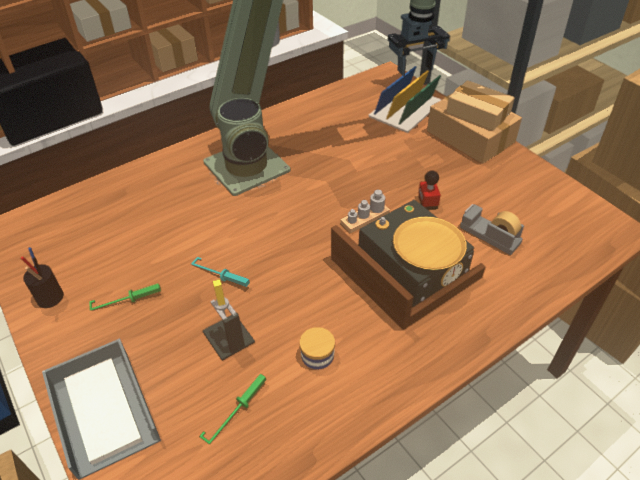

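View pics/top0.png

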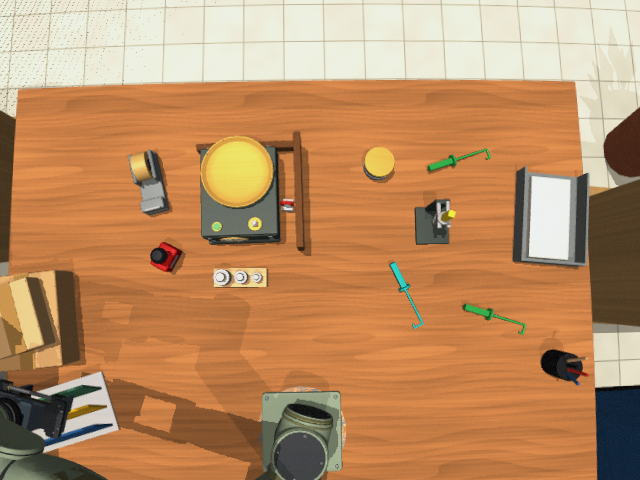

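View pics/wrist0.png

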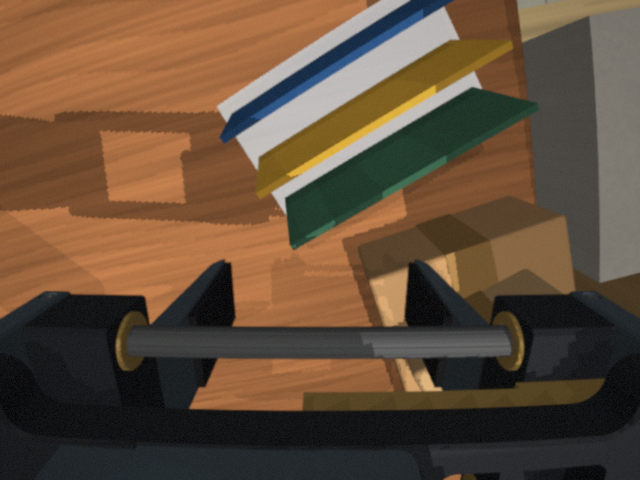

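```bash
python3 - <<'E'
from h import *
s,Ts=snap('scene');t,Tt=snap('top')
def crop(f,x,y,w,h,k,fn): cv2.imwrite('pics/'+fn,cv2.resize(f['img'][y:y+h,x:x+w],None,fx=k,fy=k,interpolation=cv2.INTER_CUBIC))
a=cv2.resize(t['img'][170:270,390:490],(400,400),interpolation=cv2.INTER_CUBIC)
b=cv2.resize(t['img'][180:260,230:310],(400,400),interpolation=cv2.INTER_CUBIC)
cv2.imwrite('pics/topc.png',np.hstack([a,b]))
a=cv2.resize(s['img'][265:365,180:280],(400,400),interpolation=cv2.INTER_CUBIC)
b=cv2.resize(s['img'][190:290,340:440],(400,400),interpolation=cv2.INTER_CUBIC)
cv2.imwrite('pics/scenec.png',np.hstack([a,b]))
print('tip',tri([ray(s,Ts,(379.4,220.1)),ray(t,Tt,(253.6,221.2))]))
print('seat',tri([ray(s,Ts,(380.7,223.3)),ray(t,Tt,(254.3,220.8))]), atz(t,Tt,(254.3,220.8),112))
print('rest',tri([ray(s,Ts,(218.2,303.1)),ray(t,Tt,(440.7,220.8))]))
print('stand',tri([ray(s,Ts,(228.6,337.1)),ray(t,Tt,(434.3,226.7))]))
print('hook',tri([ray(s,Ts,(220.2,306.8)),ray(t,Tt,(447.1,215.4))]))
print('scale',tri([ray(s,Ts,(408.5,266.8)),ray(t,Tt,(245.8,196))]))
print('upst',atz(s,Ts,(367.5,288.8),0),atz(t,Tt,(295.5,195.8),0))
print('gm',atz(t,Tt,(283.6,241.8),0)); print('key red',atz(t,Tt,(289,204),60))
print('tin',atz(s,Ts,(313.2,351.9),0),'weights',atz(t,Tt,(241,277),0))
E
```

```text
tip (array([534.8624272 , 100.95670258, 126.07907805]), [np.float64(4.20452067368681), np.float64(4.204520673686996)])
seat (array([537.93005147, 101.58366817, 116.50536792]), [np.float64(2.7509675405084546), np.float64(2.750967540508626)]) [540.09135814 104.42554061 112.        ]
rest (array([ 529.61321955, -356.7182104 ,  123.92338283]), [np.float64(3.8204563215566663), np.float64(3.820456321556587)])
stand (array([ 534.37793141, -362.16061747,    1.7763214 ]), [np.float64(5.710525044351812), np.float64(5.710525044351636)])
hook (array([ 544.39663196, -365.25965983,  132.87198477]), [np.float64(2.311257962816373), np.float64(2.311257962816347)])
scale (array([621.12857377, 137.14585309,   2.41532301]), [np.float64(2.9658818609321957), np.float64(2.965881860932346)])
upst [613.44220486   2.31313084   0.        ] [621.58986877   5.82056837   0.        ]
gm [497.50013151  39.24775912   0.        ]
key red [589.29148275  20.93154607  60.        ]
tin [ 687.79579637 -216.8716784     0.        ] weights [405.39335316 153.64789231   0.        ]
```

View pics/topc.png

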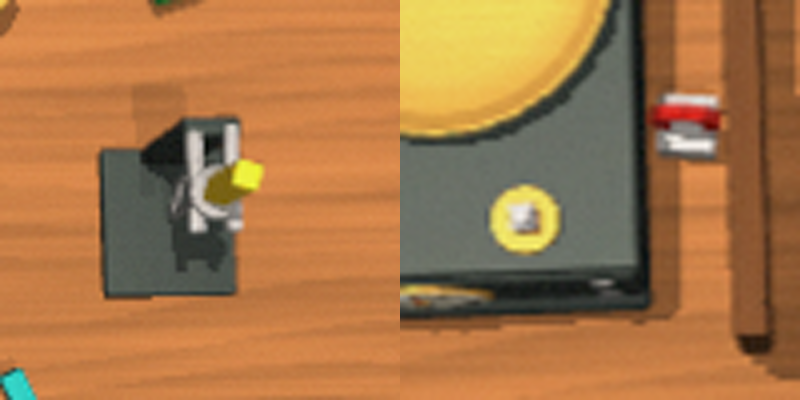

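View pics/scenec.png

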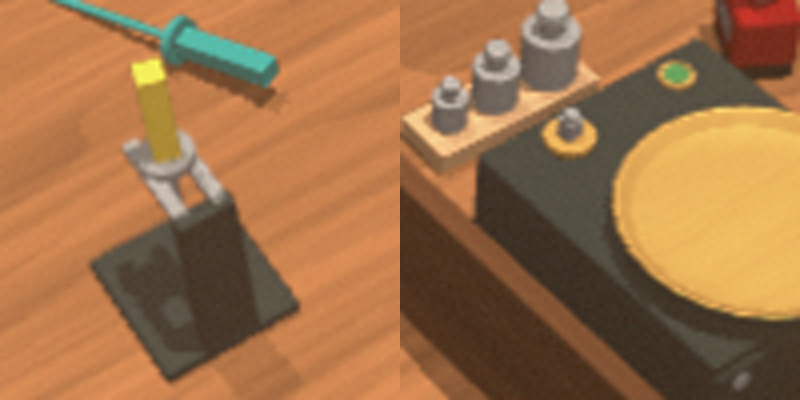

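```bash
python3 - <<'E'
from h import *
T=toolT(sensors.state());print(T.round(3))
E
```

```text
[[ 0.00000e+00  2.37000e-01  9.72000e-01  1.36011e+02]
 [ 0.00000e+00  9.72000e-01 -2.37000e-01  5.58716e+02]
 [-1.00000e+00  0.00000e+00  0.00000e+00  2.13997e+02]
 [ 0.00000e+00  0.00000e+00  0.00000e+00  1.00000e+00]]
```

Emit:
play_rows(motion=[[0.03,-0.03,0.02,0,1],[0.06,-0.06,0.04,0,1],[0.08,-0.095,0.06,0,1],[0.1,-0.13,0.08,0,1],[0.12,-0.165,0.1,0,1],[0.14,-0.2,0.11,0,1],[0.15,-0.24,0.11,0,1],[0.16,-0.28,0.11,0,1]])

```text
time_s: 3.17
ee_pos: [292.4, 294.5, 324.7]
ee_rot: [50.8, 89.8, 37.1]
force: [0.9, 0.1, -0.0]
gripper_width: 91.3
```

Emit:
play_rows(motion=[[0.02,-0.04,0,0.03,1],[0.04,-0.08,0,0.06,1],[0.06,-0.12,0,0.09,1],[0.08,-0.16,0,0.12,1],[0.09,-0.2,0,0.15,1],[0.1,-0.24,0,0.18,1],[0.11,-0.28,0,0.21,1],[0.12,-0.32,0,0.239,1]])

```text
time_s: 3.83
ee_pos: [408.8, -16.5, 323.7]
ee_rot: [12.2, 89.9, 12.3]
force: [1.4, 0.2, -0.3]
gripper_width: 91.1
```

Emit:
play_rows(motion=[[0.0,-0.04,0,0,1],[0.0,-0.08,0,0,1],[0.0,-0.12,0,0,1],[0.005,-0.16,0,0,1],[0.01,-0.2,0,0,1],[0.015,-0.24,0,0,1],[0.015,-0.28,0,0,1],[0.015,-0.32,0,0,1]])

```text
time_s: 4.5
ee_pos: [423.5, -336.4, 323.4]
ee_rot: [35.5, 90.0, 35.5]
force: [1.1, 0.4, 0.0]
gripper_width: 91.1
```

```bash
python3 - <<'E'
from h import *
f,T=snap('wrist','w1.png')
s=sensors.state();print(s['time_s'],s['ee_pos'],s['ee_rot'])
for l in ['hook','hook_rest','hook_foot','hook_stand']:
    r=finder.spot_point(f,l);print(l,[(np.round(a['point'],1).tolist(),round(a['conf'],2)) for a in r[:3]])
print(proj(f,T,[540,-362,206]))
np.save('w1T.npy',T)
E
```

```text
4.55 [ 423.41465322 -343.63843594  322.26843155] [-98.81726272  89.62291377 -99.05760841]
hook [([265.5, 369.2], 0.96), ([365.3, 148.3], 0.89), ([299.1, 306.0], 0.78)]
hook_rest [([304.3, 305.0], 0.61)]
hook_foot [([335.7, 72.6], 0.94), ([206.9, 378.1], 0.91), ([303.5, 277.8], 0.87)]
hook_stand [([309.2, 261.8], 0.96)]
[291.7464195  348.18474482]
```

View pics/w1.png

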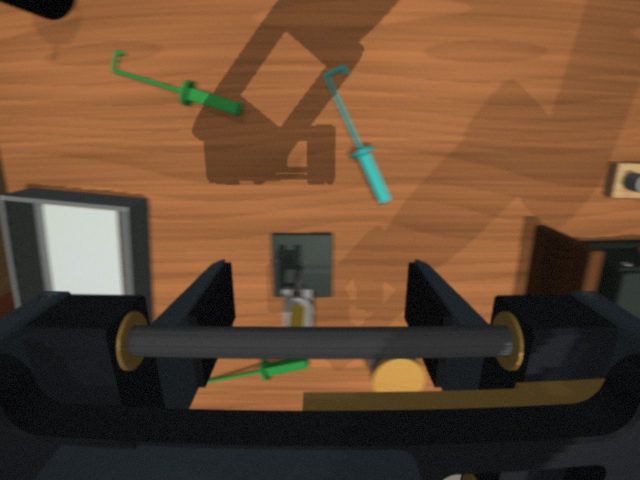

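Emit:
play_rows(motion=[[0.02,-0.004,0,0,1],[0.04,-0.008,0,0,1],[0.06,-0.012,-0.01,0,1],[0.08,-0.015,-0.02,0,1],[0.09,-0.015,-0.03,0,1],[0.09,-0.015,-0.03,0,1],[0.09,-0.015,-0.03,0,1],[0.09,-0.015,-0.03,0,1]])

```text
time_s: 5.42
ee_pos: [513.2, -348.7, 294.3]
ee_rot: [-88.5, 90.0, -88.4]
force: [-0.6, -0.2, 0.5]
gripper_width: 91.2
```

```bash
python3 - <<'E'
from h import *
f,T=snap('wrist','w2.png')
s=sensors.state();print(s['time_s'],s['ee_pos'],s['ee_rot'])
for l in ['hook','hook_rest','hook_foot','hook_stand']:
    r=finder.spot_point(f,l);print(l,[(np.round(a['point'],1).tolist(),round(a['conf'],2)) for a in r[:3]])
    if l=='hook_rest' and r: print(atz(f,T,r[0]['point'],130))
    if l=='hook_stand' and r: print(atz(f,T,r[0]['point'],0))
cv2.imwrite('pics/w2c.png',cv2.resize(f['img'][150:330,210:410],(800,720)[:2],interpolation=cv2.INTER_CUBIC)[:600])
for z in (206,136,130,25): print(z,proj(f,T,[540,-362,z]))
np.save('w2T.npy',T); np.save('K.npy',np.array([f['fx'],f['fy'],f['cx'],f['cy'],f['k1']]))
E
```

```text
5.4667 [ 513.121475   -348.99905067  294.61459731] [-47.61475299  89.93971151 -47.593273  ]
hook [([310.3, 238.3], 0.94), ([267.8, 331.1], 0.89), ([182.3, 6.8], 0.71)]
hook_rest [([312.1, 240.1], 0.7)]
[ 537.28748111 -355.44161272  130.        ]
hook_foot [([312.1, 225.6], 0.82)]
hook_stand [([310.8, 210.1], 0.8)]
[ 536.17554373 -359.77065042    0.        ]
206 [301.86587368 272.41593111]
136 [305.26556364 244.59291611]
130 [305.49736739 242.69923003]
25 [308.60648338 217.34125145]
```

View pics/w2.png

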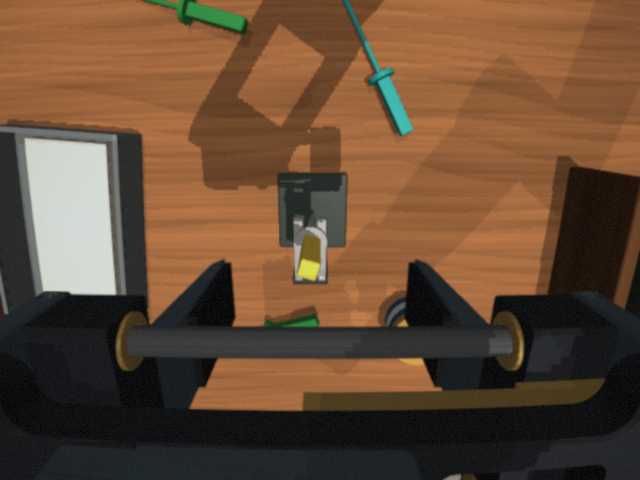

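View pics/w2c.png

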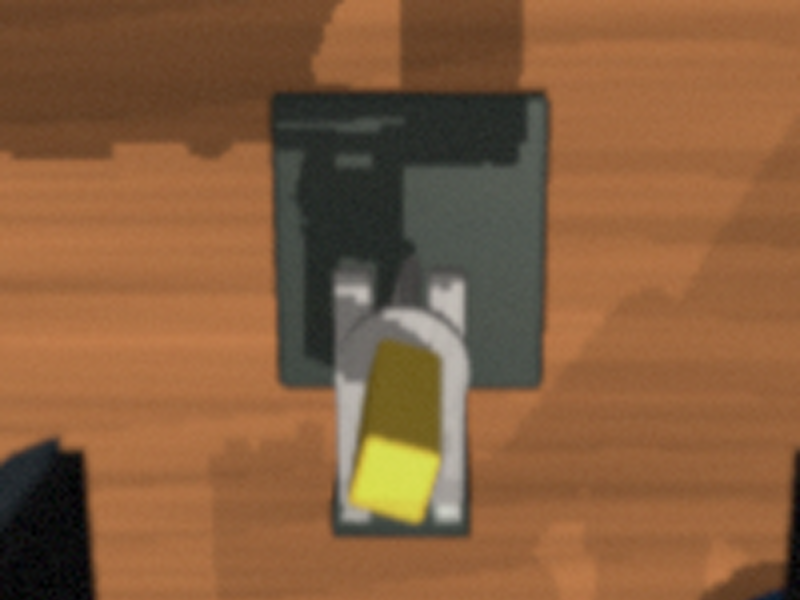

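```bash
python3 - <<'E'
import numpy as np
from h import *
K=np.load('K.npy');f=dict(zip(['fx','fy','cx','cy','k1'],K));T=np.load('w2T.npy')
c=[(210+x/4,150+y/4) for x,y in [(372,437),(440,455),(418,522),(350,500)]]
P=np.array([atz(f,T,p,206) for p in c]);print(P.round(1),P.mean(0))
for i in range(4):
    d=P[(i+1)%4]-P[i];print(np.linalg.norm(d),np.degrees(np.arctan2(d[1],d[0])))
# collar centre: circle crop centre at (402,375) r 67 -> z 136
print('collar',atz(f,T,(210+402/4,150+373/4),136))
for q in [(277,95),(547,92),(541,387),(283,387)]: print('base',atz(f,T,(210+q[0]/4,150+q[1]/4),10))
for q in [(334,535),(468,535)]: print('post far',atz(f,T,(210+q[0]/4,150+q[1]/4),130))
for q in [(334,265),(374,265),(428,270),(466,272)]: print('prong tips',atz(f,T,(210+q[0]/4,150+q[1]/4),130))
E
```

```text
[[ 528.9 -361.   206. ]
 [ 532.7 -347.7  206. ]
 [ 546.9 -352.1  206. ]
 [ 542.2 -365.5  206. ]] [ 537.68078714 -356.5655046   206.        ]
13.743504498681396 74.28093171091983
14.877803530845869 -16.928834966954014
14.199228090095536 -109.29006303344474
14.00976171097603 161.24385763577473
collar [ 538.6144926  -356.88665566  136.        ]
base [ 486.50752003 -399.52905631   10.        ]
base [ 485.4595438  -313.48458729   10.        ]
base [ 584.4931167  -313.24442034   10.        ]
base [ 584.63809503 -400.43701148   10.        ]
post far [ 584.4152221  -374.79953366  130.        ]
post far [ 584.34178033 -340.33374282  130.        ]
prong tips [ 513.06295036 -373.38044238  130.        ]
prong tips [ 513.05214687 -363.67689052  130.        ]
prong tips [ 514.28155735 -350.58515163  130.        ]
prong tips [ 514.76631661 -341.36056763  130.        ]
```

Emit:
play_rows(motion=[[0.008,-0.003,0,-0.1,1],[0.016,-0.006,0,-0.2,1],[0.025,-0.008,0,-0.297,1],[0.025,-0.008,-0.03,-0.297,1],[0.025,-0.008,-0.06,-0.297,1],[0.025,-0.008,-0.09,-0.297,1],[0.025,-0.008,-0.12,-0.297,1],[0.025,-0.008,-0.145,-0.297,1]])

```text
time_s: 6.33
ee_pos: [537.9, -357.2, 146.7]
ee_rot: [159.9, 89.9, 142.9]
force: [0.4, -0.1, 0.3]
gripper_width: 91.0
```

```bash
python3 - <<'E'
from h import *
f,T=snap('wrist','w3.png')
s=sensors.state();print(s['time_s'],s['ee_pos'],s['ee_rot'],T.round(3)); print(toolT(s).round(3))
E
```

```text
6.3833 [ 535.50184849 -355.48795867  141.4717109 ] [161.90506893  89.37776307 144.87353084] [[ 2.92000e-01  9.16000e-01  2.74000e-01  4.60097e+02]
 [ 9.56000e-01 -2.80000e-01 -8.30000e-02 -3.32999e+02]
 [ 1.00000e-03  2.86000e-01 -9.58000e-01  3.17675e+02]
 [ 0.00000e+00  0.00000e+00  0.00000e+00  1.00000e+00]]
[[-9.00000e-03  2.93000e-01  9.56000e-01  5.35502e+02]
 [ 6.00000e-03  9.56000e-01 -2.93000e-01 -3.55488e+02]
 [-1.00000e+00  3.00000e-03 -1.00000e-02  1.41472e+02]
 [ 0.00000e+00  0.00000e+00  0.00000e+00  1.00000e+00]]
```

View pics/w3.png

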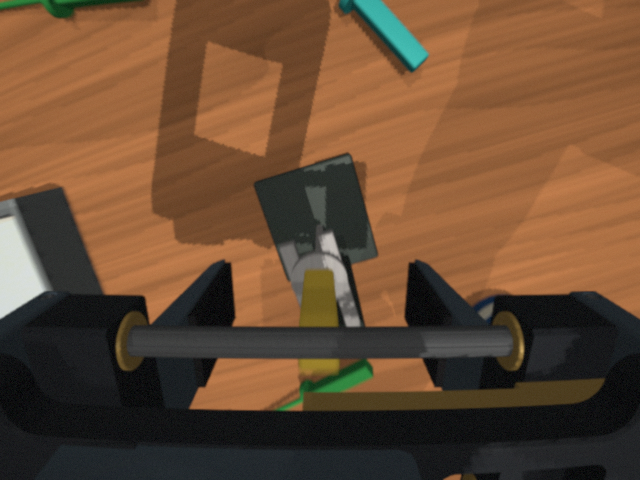

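Emit:
play_rows(motion=[[0,0,0,0,0.6],[0,0,0,0,0.3],[0,0,0,0,0.1],[0,0,0,0,0],[0,0,0,0,0],[0,0,0,0,0],[0,0,0,0,0],[0,0,0,0,0]], squeeze=40)

```text
time_s: 7.05
ee_pos: [538.9, -357.4, 148.8]
ee_rot: [-4.3, 90.0, -21.3]
force: [-0.4, 0.1, 0.7]
gripper_width: 40.8
```

Emit:
play_rows(motion=[[0,0,0,0,0],[0,0,0,0,0],[0,0,0,0,0],[0,0,0,0,0],[0,0,0,0,0],[0,0,0.003,0,0],[0,0,0.006,0,0],[0,0,0.01,0,0]])

```text
time_s: 7.72
ee_pos: [538.7, -357.3, 158.5]
ee_rot: [150.4, 90.0, 133.4]
force: [-0.3, -0.4, -0.2]
gripper_width: 15.9
```

Emit:
play_rows(motion=[[-0.015,0,0,0,0],[-0.035,0,0,0,0],[-0.06,0,0,0,0],[-0.085,0,0,0,0],[-0.085,0,0.03,0.06,0],[-0.085,0.02,0.07,0.12,0],[-0.08,0.05,0.1,0.18,0],[-0.07,0.09,0.12,0.24,0]])

```text
time_s: 8.38
ee_pos: [467.4, -275.3, 278.8]
ee_rot: [-34.4, 89.7, -37.6]
force: [1.4, 0.8, 0.0]
gripper_width: 15.6
```

Emit:
play_rows(motion=[[0.0,0.04,0.005,0.02,0],[0.01,0.08,0.01,0.057,0],[0.02,0.12,0.01,0.057,0],[0.03,0.16,0.01,0.057,0],[0.035,0.2,0.01,0.057,0],[0.04,0.225,0.01,0.057,0],[0.04,0.24,0.01,0.057,0],[0.04,0.24,0.01,0.057,0]])

```text
time_s: 9.05
ee_pos: [507.2, -31.2, 285.3]
ee_rot: [61.2, 89.9, 61.5]
force: [-0.4, -0.3, 0.1]
gripper_width: 15.8
```

```bash
python3 - <<'E'
from h import *
f,T=snap('wrist','w4.png')
s=sensors.state();print(s['time_s'],s['ee_pos'],toolT(s)[:,1])
np.save('w4T.npy',T)
for l in ['key','key_bow','gap_mouth','spindle_seat','spindle_tip','hook','hook_foot']:
    r=finder.spot_point(f,l);print(l,[(np.round(a['point'],1).tolist(),round(a['conf'],2)) for a in r[:3]])
    z={'key':0,'key_bow':40,'gap_mouth':0,'spindle_seat':112,'spindle_tip':131}.get(l)
    if r and z is not None: print('   ',atz(f,T,r[0]['point'],z).round(1))
E
```

```text
9.1 [507.14814601 -32.9767322  285.26054647] [-3.17083021e-03  9.99994953e-01 -2.00804646e-04  0.00000000e+00]
key [([365.0, 257.3], 0.95)]
    [594.2  32.6   0. ]
key_bow [([366.0, 272.7], 0.9)]
    [600.1  29.1  40. ]
gap_mouth [([379.2, 188.3], 0.91), ([368.0, 269.0], 0.46)]
    [499.1  47.1   0. ]
spindle_seat [([453.0, 240.1], 0.56)]
    [533.8 106.9 112. ]
spindle_tip [([460.6, 249.1], 0.59)]
    [537.  107.9 131. ]
hook [([111.9, 80.5], 0.76), ([319.4, 273.2], 0.73), ([319.9, 237.9], 0.45)]
hook_foot [([316.9, 238.1], 0.76), ([363.6, 256.1], 0.59)]
```

View pics/w4.png

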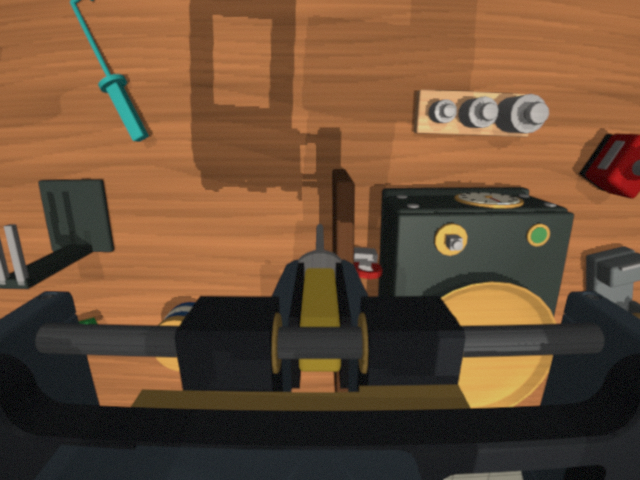

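```bash
python3 - <<'E'
import cv2,numpy as np
f=cv2.imread('pics/w4.png')
cv2.imwrite('pics/w4c.png',cv2.resize(f[160:310,310:510],(800,600),interpolation=cv2.INTER_CUBIC))
f=cv2.imread('pics/top0.png')
cv2.imwrite('pics/top0c.png',cv2.resize(f[160:260,200:320],(720,600),interpolation=cv2.INTER_CUBIC))
E
```

```text
(no output)
```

View pics/w4c.png

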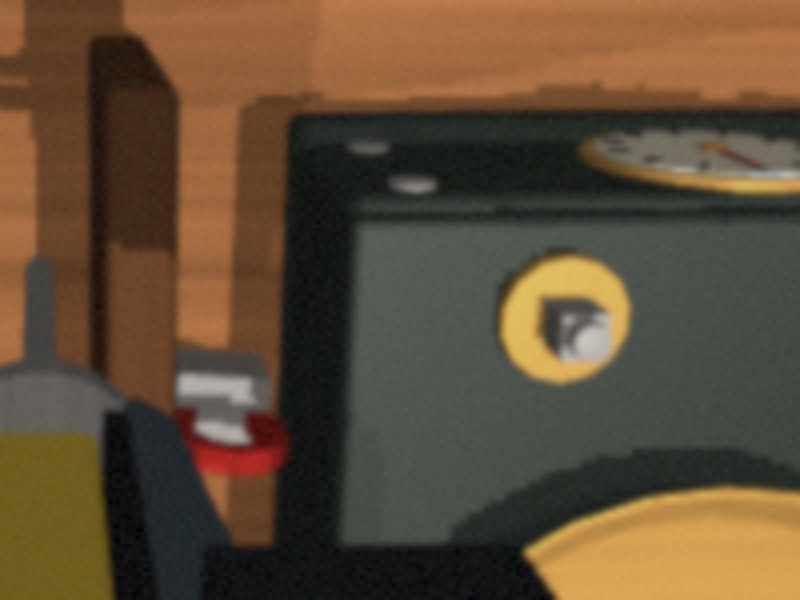

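View pics/top0c.png

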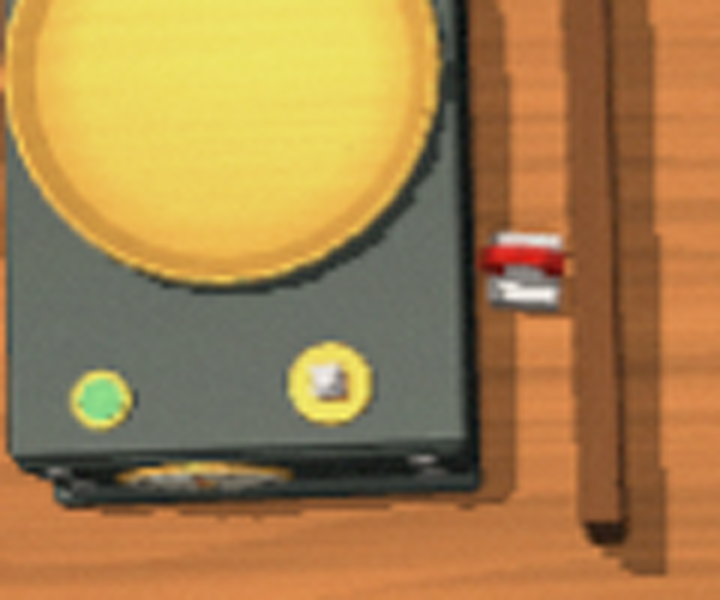

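```bash
python3 - <<'E'
from h import *
K=np.load('K.npy');f=dict(zip(['fx','fy','cx','cy','k1'],K));T=np.load('w4T.npy')
t,Tt=snap('top')
w=lambda x,y,z: atz(f,T,(310+x/4,160+y/4),z).round(1)
tp=lambda x,y,z: atz(t,Tt,(200+x/6,160+y/6),z).round(1)
print('boss',w(565,318,112),tp(330,383,112))
print('tri',tri([ray(f,T,(310+565/4,160+318/4)),ray(t,Tt,(200+330/6,160+383/6))]))
print('corner',w(292,118,0),tp(478,492,0),tp(478,488,18))
print('house top edge', w(355,215,106),w(340,540,106),tp(468,445,106),tp(462,250,106))
print('upst edge', w(178,95,120),w(178,300,120),w(92,40,120),tp(575,300,120),tp(578,520,120),tp(623,520,120))
print('bow ends',w(178,430,44),w(290,440,44),tp(482,258,46),tp(567,262,46))
print('bow top',w(235,465,62),tp(523,260,62))
print('collar top',w(176,360,26),w(270,355,26),tp(490,300,26),tp(560,307,26), tp(495,235,26),tp(565,240,26))
E
```

```text
boss [533.1 105.  112. ] [532.5 102.7 112. ]
tri (array([531.38617772, 102.18722083, 118.57042452]), [np.float64(0.35733017366943687), np.float64(0.3573301736692582)])
corner [500.7  52.1   0. ] [497.1  49.8   0. ] [497.2  48.6  18. ]
house top edge [507.8  50.1 106. ] [598.7  52.5 106. ] [506.7  46.9 106. ] [587.8  48.6 106. ]
upst edge [475.6   2.7 120. ] [526.4   4.3 120. ] [462.8 -17.9 120. ] [564.    1.7 120. ] [473.9   1.7 120. ] [473.6 -16.5 120. ]
bow ends [591.5  13.8  44. ] [594.8  49.1  44. ] [594.7  44.1  46. ] [592.3   7.2  46. ]
bow top [595.5  29.5  62. ] [590.8  25.5  62. ]
collar top [574.6  14.4  26. ] [572.8  44.5  26. ] [579.4  42.   26. ] [575.8  11.2  26. ] [608.3  39.5  26. ] [605.5   8.7  26. ]
```

```bash
python3 - <<'E'
from h import *
K=np.load('K.npy');f=dict(zip(['fx','fy','cx','cy','k1'],K));T=np.load('w4T.npy')
for z in (158.5,161.5): print(proj(f,T,[507.1-3,-33,z]),proj(f,T,[507.1,-33,z]))
print('collar near edge top',proj(f,T,[507.1-16,-33,266.5+6]))
E
```

```text
[316.55622039 222.98888553] [316.54704635 226.33007068]
[316.53440375 223.88176127] [316.52521417 227.25192478]
collar near edge top [315.32341717 253.15507097]
```

Emit:
play_rows(motion=[[0.012,0.02,0,-0.03,0],[0.024,0.045,0,-0.06,0],[0.033,0.063,0,-0.09,0],[0.033,0.063,-0.02,-0.09,0],[0.033,0.063,-0.05,-0.09,0],[0.033,0.063,-0.08,-0.09,0],[0.033,0.063,-0.1,-0.09,0],[0.033,0.063,-0.1,-0.09,0]])

```text
time_s: 10.17
ee_pos: [537.1, 28.4, 180.3]
ee_rot: [-173.3, 89.4, -178.5]
force: [0.1, 0.1, -1.0]
gripper_width: 15.8
```

```bash
python3 - <<'E'
from h import *
f,T=snap('wrist','w5.png')
s=sensors.state();print(s['time_s'],s['ee_pos'],toolT(s)[:,1])
t,Tt=snap('scene')
cv2.imwrite('pics/s5.png',cv2.resize(t['img'][130:310,320:520],(660,594),interpolation=cv2.INTER_CUBIC))
E
```

```text
10.2167 [538.78388359  28.4258014  182.93716958] [ 9.02514953e-02  9.95918858e-01 -5.43090130e-04  0.00000000e+00]
```

View pics/w5.png

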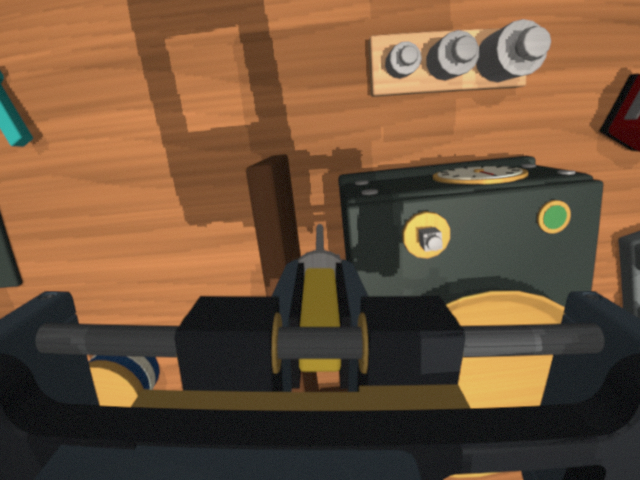

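View pics/s5.png

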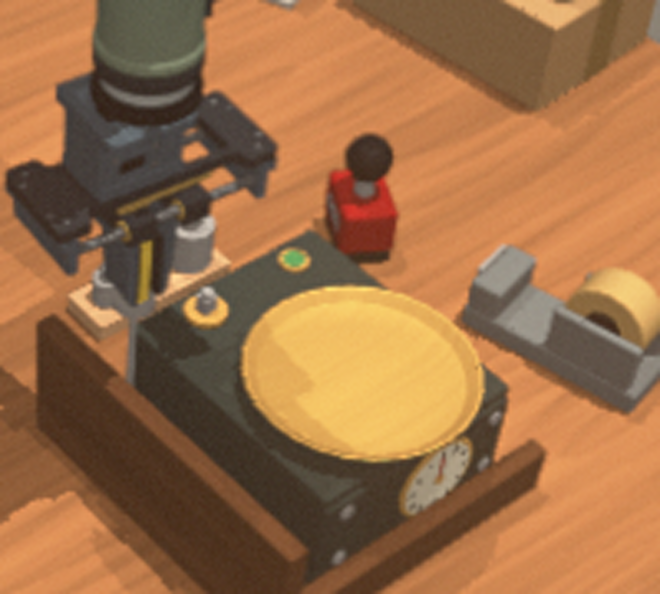

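Emit:
play_rows(motion=[[0,0.001,-0.01,0,0],[0,0.001,-0.02,0,0],[0,0.001,-0.025,0,0],[0,0.001,-0.025,0,0],[0,0.001,-0.025,0,0],[0,0.001,-0.025,0,0],[0,0.001,-0.025,0,0],[0,0.001,-0.025,0,0]])

```text
time_s: 10.93
ee_pos: [540.4, 29.8, 160.2]
ee_rot: [13.6, 89.9, 8.5]
force: [-0.4, 1.2, -1.6]
gripper_width: 16.2
```

```bash
python3 - <<'E'
from h import *
s=sensors.state();print(s['time_s'],s['ee_pos'],s['force'])
t,Tt=snap('top')
cv2.imwrite('pics/t6.png',cv2.resize(t['img'][160:260,230:330],(600,600),interpolation=cv2.INTER_CUBIC))
E
```

```text
10.9333 [540.42409598  29.84564514 160.22191235] [-0.44109624  1.17276222 -1.6361423 ]
```

View pics/t6.png

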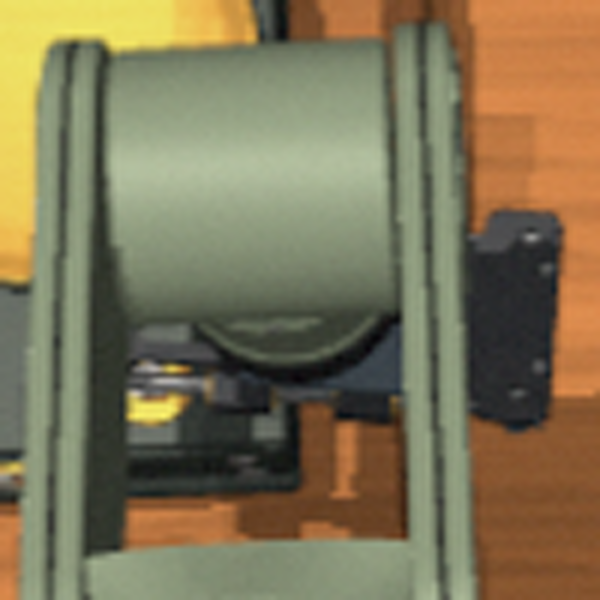

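Emit:
play_rows(motion=[[0.005,0,-0.002,0,0],[0.01,0,-0.002,0,0],[0.015,0,-0.002,0,0],[0.02,0,-0.002,0,0],[0.025,0,-0.002,0,0],[0.03,0,-0.002,0,0],[0.036,0,-0.002,0,0],[0.041,0,-0.002,0,0]])

```text
time_s: 11.65
ee_pos: [581.9, 29.8, 157.7]
ee_rot: [32.9, 90.0, 27.8]
force: [-1.5, -0.2, -0.8]
gripper_width: 15.3
```

Emit:
play_rows(motion=[[0,0,0,0,0],[0,0,0,0,0],[0,0,0,0,0],[0,0,0,0,0],[0,0,0,0,0],[0,0,0,0,0],[0,0,0,0,0],[0,0,0,0,0]])

```text
time_s: 12.32
ee_pos: [581.1, 29.8, 157.8]
ee_rot: [72.8, 90.0, 67.7]
force: [-0.3, -0.1, -0.5]
gripper_width: 15.8
```

```bash
python3 - <<'E'
from h import *
f,T=snap('wrist','w7.png')
s=sensors.state();print(s['time_s'],s['ee_pos'],s['force'])
t,Tt=snap('scene')
cv2.imwrite('pics/s7.png',cv2.resize(t['img'][130:310,320:520],(660,594),interpolation=cv2.INTER_CUBIC))
E
```

```text
12.3667 [581.09544769  29.81718615 157.83256371] [ 0.15905106 -0.46762217 -0.3315862 ]
```

View pics/w7.png

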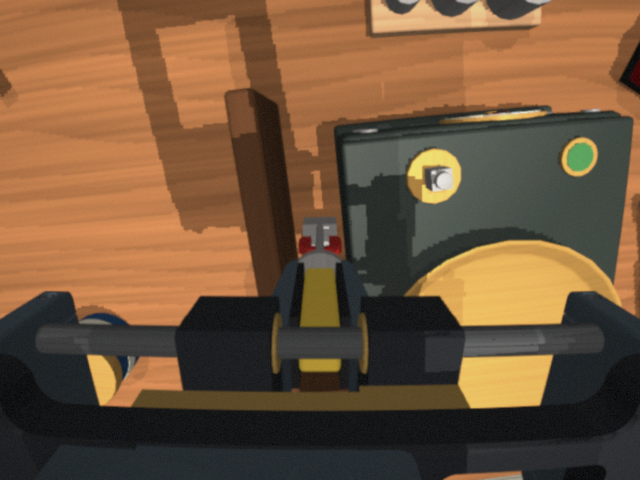

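View pics/s7.png

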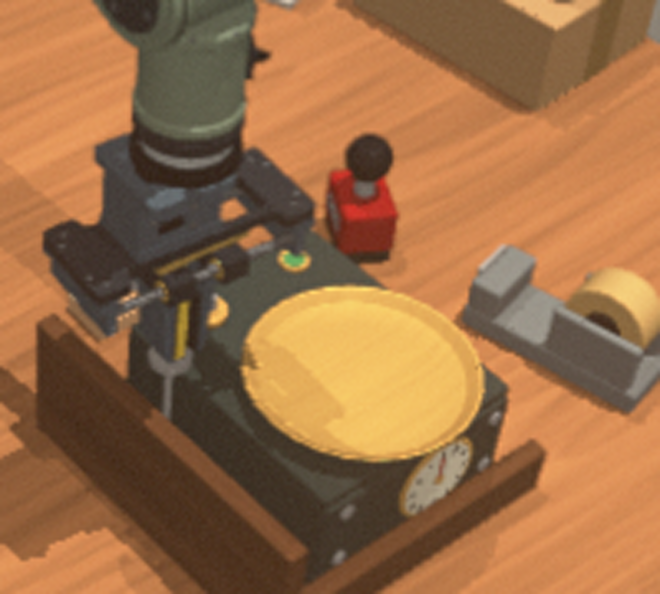

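Emit:
play_rows(motion=[[0,0,0.005,0,0],[0,0,0.01,0,0],[0,0,0.014,0,0],[0,0,0.017,0,0],[0,0,0.02,0,0],[0,0,0.024,0,0],[0,0,0.027,0,0],[0,0,0.03,0,0]])

```text
time_s: 13.08
ee_pos: [581.1, 29.8, 188.0]
ee_rot: [167.8, 90.0, 162.7]
force: [-0.2, 0.1, -2.4]
gripper_width: 15.6
```

Emit:
play_rows(motion=[[0,0,0,0,0],[0,0,0,0,0],[0,0,0,0,0],[0,0,0,0,0],[0,0,0,0,0],[0,0,0,0,0],[0,0,0,0,0],[0,0,0,0,0]])

```text
time_s: 13.75
ee_pos: [581.1, 29.8, 187.8]
ee_rot: [133.4, 90.0, 128.3]
force: [0.1, -1.1, -2.4]
gripper_width: 15.9
```

```bash
python3 - <<'E'
from h import *
f,T=snap('wrist','w8.png')
s=sensors.state();print(s['time_s'],s['ee_pos'],s['force'])
cv2.imwrite('pics/w8c.png',cv2.resize(f['img'][160:310,220:420],(800,600),interpolation=cv2.INTER_CUBIC))
E
```

```text
13.8 [581.12021307  29.81334376 187.75694832] [-0.48440216 -0.44554738 -1.72281812]
```

View pics/w8c.png

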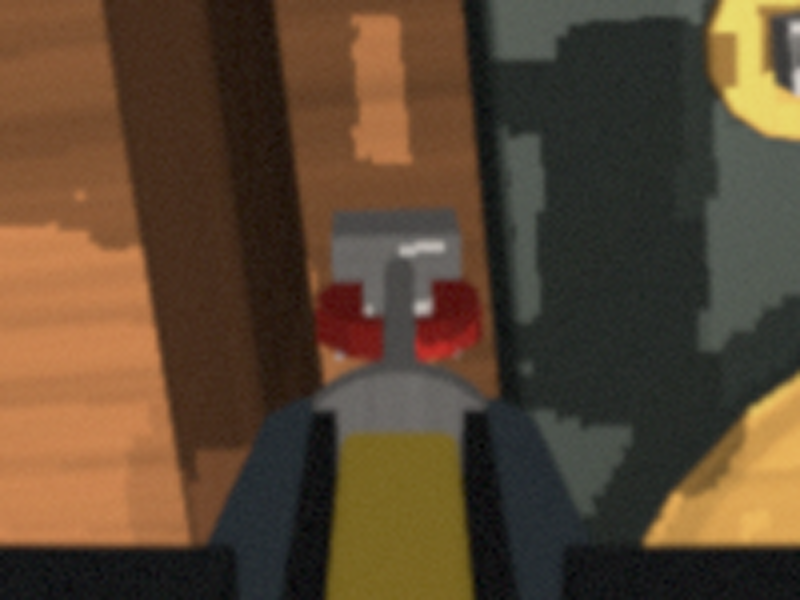

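Emit:
play_rows(motion=[[0,0,0.005,0,0],[0,0,0.013,0,0],[0,0,0.023,0,0],[0,0,0.034,0,0],[0,0,0.045,0,0],[0,0,0.056,0,0],[0,0,0.066,0,0],[0,0,0.076,0,0]])

```text
time_s: 14.47
ee_pos: [581.3, 29.9, 265.5]
ee_rot: [13.8, 89.9, 8.6]
force: [0.2, -0.6, -2.8]
gripper_width: 15.8
```

Emit:
play_rows(motion=[[0,0,0.01,0,0],[0,0,0.02,0,0],[0,0,0.032,0,0],[0,0,0.044,0,0],[0,0,0.056,0,0],[0,0,0.064,0,0],[0,0,0.068,0,0],[0,0,0.07,0,0]])

```text
time_s: 15.13
ee_pos: [581.3, 29.8, 334.5]
ee_rot: [13.2, 89.9, 8.0]
force: [0.1, -0.7, -2.4]
gripper_width: 15.9
```

```bash
python3 - <<'E'
from h import *
f,T=snap('wrist','w9.png')
s=sensors.state();print(s['time_s'],s['ee_pos'],s['force'])
t,Tt=snap('scene')
cv2.imwrite('pics/s9.png',np.hstack([cv2.resize(t['img'][150:300,330:480],(400,400),interpolation=cv2.INTER_CUBIC),cv2.resize(f['img'][160:310,245:395],(400,400),interpolation=cv2.INTER_CUBIC)]))
E
```

```text
15.1833 [581.23515105  29.83668804 334.27760271] [ 0.09595824 -0.53865279 -2.80346467]
```

View pics/s9.png

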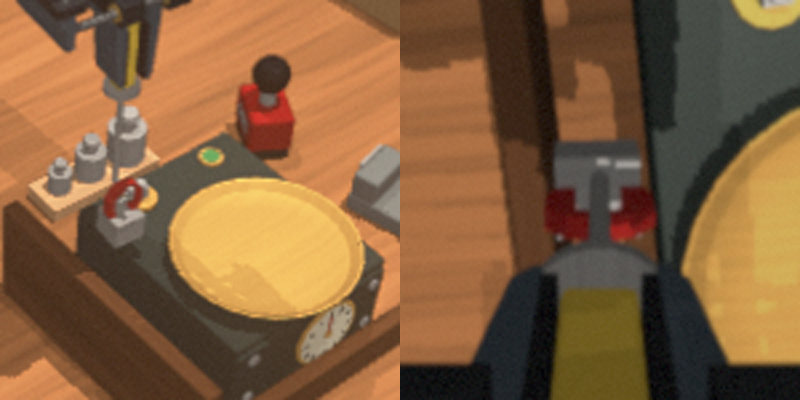

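Emit:
play_rows(motion=[[-0.001,-0.006,0,0,0],[-0.004,-0.02,0,0,0],[-0.008,-0.042,0,0,0],[-0.011,-0.066,0,0,0],[-0.014,-0.09,0,0,0],[-0.017,-0.112,0,0,0],[-0.019,-0.13,0,0,0],[-0.02,-0.14,0,0,0]])

```text
time_s: 15.9
ee_pos: [560.0, -113.3, 333.3]
ee_rot: [-136.1, 89.9, -141.4]
force: [-0.8, 0.0, -2.6]
gripper_width: 15.7
```

Emit:
play_rows(motion=[[0,-0.002,-0.005,0,0],[0,-0.002,-0.015,0,0],[0,-0.002,-0.03,0,0],[0,-0.002,-0.048,0,0],[0,-0.002,-0.066,0,0],[0,-0.002,-0.084,0,0],[0,-0.002,-0.1,0,0],[0,-0.002,-0.11,0,0]])

```text
time_s: 16.57
ee_pos: [559.9, -110.6, 220.8]
ee_rot: [160.8, 89.7, 155.8]
force: [-0.3, -0.8, -1.9]
gripper_width: 15.4
```

Emit:
play_rows(motion=[[0,0,-0.005,0,0],[0,0,-0.01,0,0],[0,0,-0.016,0,0],[0,0,-0.022,0,0],[0,0,-0.028,0,0],[0,0,-0.033,0,0],[0,0,-0.036,0,0],[0,0,-0.036,0,0]])

```text
time_s: 17.23
ee_pos: [560.7, -112.2, 187.0]
ee_rot: [168.9, 89.9, 163.8]
force: [0.4, -0.2, -4.0]
gripper_width: 15.7
```

```bash
python3 - <<'E'
from h import *
f,T=snap('wrist','w10.png')
s=sensors.state();print(s['time_s'],s['ee_pos'],s['force'])
t,Tt=snap('scene')
p=proj(t,Tt,[560,-110,60]).astype(int);print(p)
cv2.imwrite('pics/s10.png',np.hstack([cv2.resize(t['img'][p[1]-75:p[1]+75,p[0]-75:p[0]+75],(400,400),interpolation=cv2.INTER_CUBIC),cv2.resize(f['img'][160:310,245:395],(400,400),interpolation=cv2.INTER_CUBIC)]))
E
```

```text
17.2833 [ 561.03135759 -112.16780573  187.51587249] [ 1.17502274  0.42087299 -1.6541409 ]
[318 280]
```

View pics/s10.png

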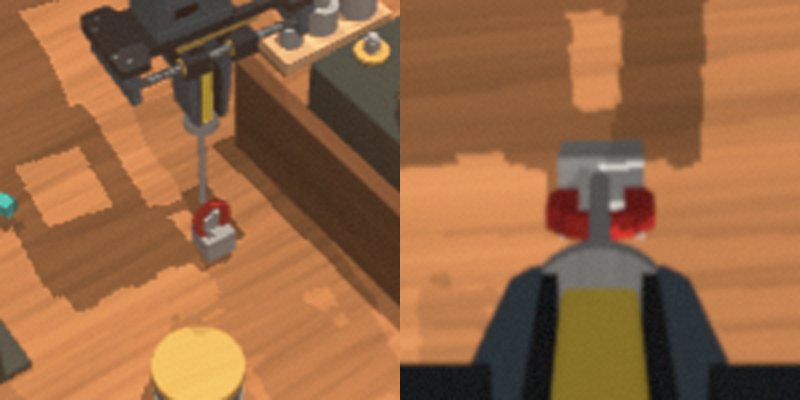

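Emit:
play_rows(motion=[[0,0,-0.003,0,0],[0,0,-0.006,0,0],[0,0,-0.009,0,0],[0,0,-0.012,0,0],[0,0,-0.015,0,0],[0,0,-0.019,0,0],[0,0,-0.023,0,0],[0,0,-0.028,0,0]])

```text
time_s: 18.0
ee_pos: [561.4, -112.2, 159.7]
ee_rot: [-0.1, 90.0, -5.2]
force: [-1.4, -0.3, -0.4]
gripper_width: 16.0
```

```bash
python3 - <<'E'
from h import *
f,T=snap('wrist','w11.png')
s=sensors.state();print(s['time_s'],s['ee_pos'],s['force'])
t,Tt=snap('scene')
p=proj(t,Tt,[560,-110,60]).astype(int);print(p)
cv2.imwrite('pics/s11.png',np.hstack([cv2.resize(t['img'][p[1]-75:p[1]+75,p[0]-75:p[0]+75],(400,400),interpolation=cv2.INTER_CUBIC),cv2.resize(f['img'][160:310,245:395],(400,400),interpolation=cv2.INTER_CUBIC)]))
E
```

```text
18.05 [ 560.64153751 -112.06473101  158.46829938] [ 0.09083814  0.25455117 -1.19461384]
[318 280]
```

View pics/s11.png

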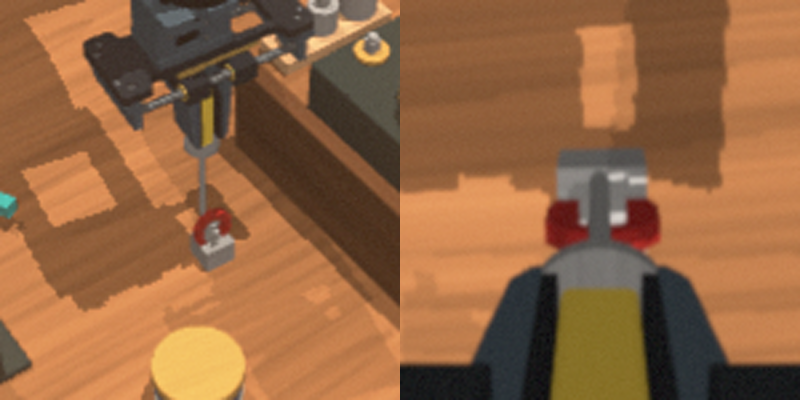

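Emit:
play_rows(motion=[[-0.003,0,0,0,0],[-0.007,0.001,0,0,0],[-0.012,0.001,0,0,0],[-0.018,0.002,0,0,0],[-0.026,0.002,0,0,0],[-0.036,0.003,0,0,0],[-0.05,0.004,0,0,0],[-0.065,0.006,0,0,0]])

```text
time_s: 18.77
ee_pos: [494.9, -106.1, 159.8]
ee_rot: [-49.4, 90.0, -54.5]
force: [0.7, -0.3, -0.5]
gripper_width: 15.6
```

```bash
python3 - <<'E'
from h import *
s=sensors.state();print(s['time_s'],s['ee_pos'],s['force'])
t,Tt=snap('scene','s12f.png')
p=proj(t,Tt,[560,-110,60]).astype(int)
f,T=snap('top')
q=proj(f,T,[560,-110,60]).astype(int);print(p,q)
cv2.imwrite('pics/s12.png',np.hstack([cv2.resize(t['img'][p[1]-50:p[1]+50,p[0]-50:p[0]+50],(400,400),interpolation=cv2.INTER_CUBIC),cv2.resize(f['img'][q[1]-50:q[1]+50,q[0]-50:q[0]+50],(400,400),interpolation=cv2.INTER_CUBIC)]))
E
```

```text
18.7667 [ 494.93382246 -106.13635398  159.83278882] [ 0.69007503 -0.27122203 -0.49632645]
[318 280] [340 214]
```

View pics/s12.png

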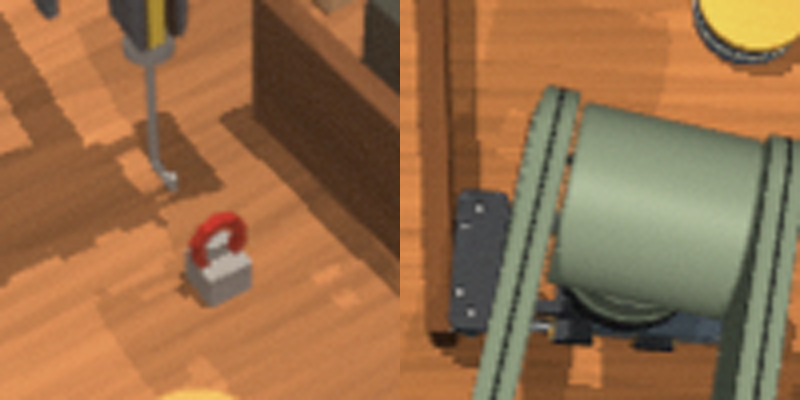

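Emit:
play_rows(motion=[[-0.005,-0.01,0.025,0,0],[-0.01,-0.03,0.05,0,0],[-0.02,-0.06,0.06,0,0],[-0.03,-0.095,0.06,0,0],[-0.04,-0.13,0.06,0,0],[-0.05,-0.17,0.06,0,0],[-0.055,-0.21,0.06,0,0],[-0.055,-0.251,0.06,0,0]])

```text
time_s: 19.53
ee_pos: [440.1, -359.1, 220.3]
ee_rot: [-28.7, 90.0, -33.9]
force: [1.5, 1.0, -0.1]
gripper_width: 15.9
```

Emit:
play_rows(motion=[[0,0,-0.01,0,0],[0,0,-0.025,0,0],[0,0,-0.04,0,0],[0,0,-0.055,0,0],[0,0,-0.06,0,0],[0,0,-0.06,0,0],[0,0,-0.06,0,0],[0,0,-0.06,0,0]])

```text
time_s: 20.2
ee_pos: [441.9, -357.6, 160.9]
ee_rot: [-33.2, 89.9, -38.3]
force: [0.1, 0.4, -0.5]
gripper_width: 15.9
```

```bash
python3 - <<'E'
from h import *
f,T=snap('wrist','w13.png')
s=sensors.state();print(s['time_s'],s['ee_pos'],s['force'],toolT(s)[:3,1])
t,Tt=snap('scene')
cv2.imwrite('pics/s13.png',np.hstack([cv2.resize(t['img'][250:370,160:280],(400,400),interpolation=cv2.INTER_CUBIC),cv2.resize(f['img'][160:310,245:395],(400,400),interpolation=cv2.INTER_CUBIC)]))
E
```

```text
20.25 [ 441.83952783 -357.58743705  160.95497475] [-0.92154836  0.88348112 -0.48594478] [ 0.08949249  0.99598667 -0.0012852 ]
```

View pics/s13.png

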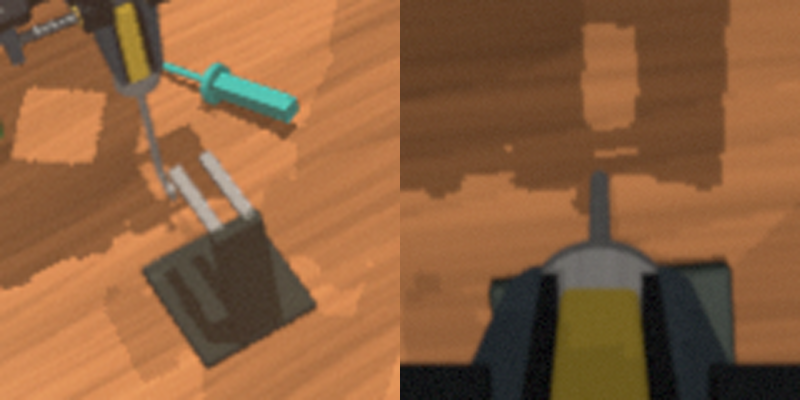

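Emit:
play_rows(motion=[[0.015,0,0,0,0],[0.03,0,0,0,0],[0.045,0,-0.002,0,0],[0.06,0,-0.004,0,0],[0.072,0,-0.004,0,0],[0.083,0,-0.004,0,0],[0.091,0,-0.004,0,0],[0.096,0,-0.004,0,0]])

```text
time_s: 20.97
ee_pos: [538.2, -357.2, 156.0]
ee_rot: [-19.5, 90.0, -24.6]
force: [-0.9, -0.9, -0.9]
gripper_width: 15.6
```

Emit:
play_rows(motion=[[0,0,-0.001,0,0],[0,0,-0.003,0,0],[0,0,-0.005,0,0],[0,0,-0.007,0,0],[0,0,-0.0075,0,0],[0,0,-0.0075,0,0],[0,0,-0.0075,0,0],[0,0,-0.0075,0,0]])

```text
time_s: 21.63
ee_pos: [537.0, -357.2, 148.3]
ee_rot: [139.6, 90.0, 134.4]
force: [-0.3, 0.5, -0.4]
gripper_width: 15.8
```

```bash
python3 - <<'E'
from h import *
s=sensors.state();print(s['time_s'],s['ee_pos'],s['force'],toolT(s)[:3,1])
t,Tt=snap('scene')
cv2.imwrite('pics/s14.png',cv2.resize(t['img'][250:370,160:280],(600,600),interpolation=cv2.INTER_CUBIC))
E
```

```text
21.6333 [ 536.98779904 -357.23231514  148.32800719] [-0.30653935  0.54677713 -0.38254384] [8.98040295e-02 9.95959454e-01 4.66207374e-05]
```

View pics/s14.png

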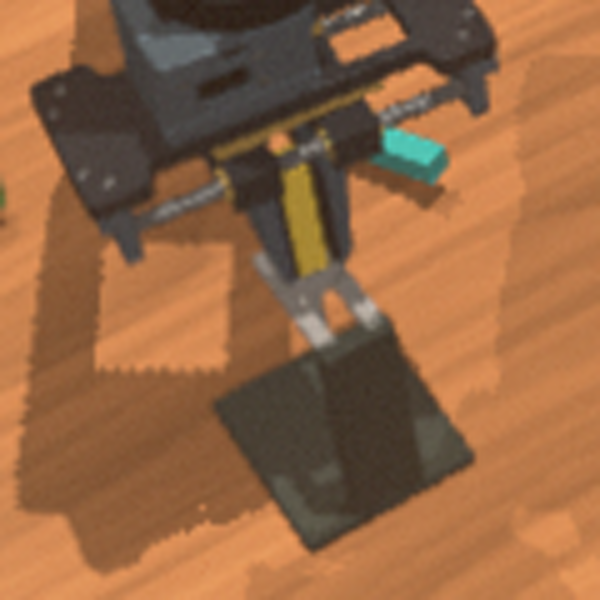

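Emit:
play_rows(motion=[[0,0,-0.001,0,0],[0,0,-0.0015,0,0],[0,0,-0.002,0,0],[0,0,-0.002,0,0],[0,0,-0.002,0,0],[0,0,-0.002,0,0],[0,0,-0.002,0,0],[0,0,-0.002,0,0]])

```text
time_s: 22.35
ee_pos: [537.0, -357.2, 148.3]
ee_rot: [-35.1, 89.9, -40.3]
force: [-2.5, 1.5, 8.5]
gripper_width: 15.8
```

Emit:
play_rows(motion=[[0,0,0.0015,0,0],[0,0,0.0015,0,0],[0,0,0.0015,0,0.1],[0,0,0.0015,0,0.3],[0,0,0.0015,0,0.6],[0,0,0.0015,0,0.6],[0,0,0.0015,0,0.6],[0,0,0.0015,0,0.6]])

```text
time_s: 23.02
ee_pos: [537.1, -357.1, 147.5]
ee_rot: [138.5, 90.0, 133.4]
force: [-0.6, -0.3, 1.1]
gripper_width: 46.2
```

Emit:
play_rows(motion=[[0,0,0,0,0.6],[0,0,0,0,0.6],[0,0,0.01,0,0.6],[0,0,0.03,0,0.6],[0,0,0.05,0,0.6],[0,0,0.08,0,0.6],[0,0,0.1,0,0.6],[0,0,0.11,0,0.6]])

```text
time_s: 23.68
ee_pos: [538.2, -357.9, 262.2]
ee_rot: [-29.1, 89.6, -34.3]
force: [1.0, -0.1, -0.4]
gripper_width: 54.7
```

```bash
python3 - <<'E'
from h import *
f,T=snap('wrist','w15.png')
s=sensors.state();print(s['time_s'],s['ee_pos'],s['force'],s['gripper_width'])
t,Tt=snap('scene')
cv2.imwrite('pics/s15.png',np.hstack([cv2.resize(t['img'][250:370,160:280],(400,400),interpolation=cv2.INTER_CUBIC),cv2.resize(f['img'][160:310,245:395],(400,400),interpolation=cv2.INTER_CUBIC)]))
E
```

```text
23.7333 [ 538.43120176 -358.09135506  262.78857164] [0.76275617 0.69669423 0.85208739] 54.727711807628275
```

View pics/s15.png

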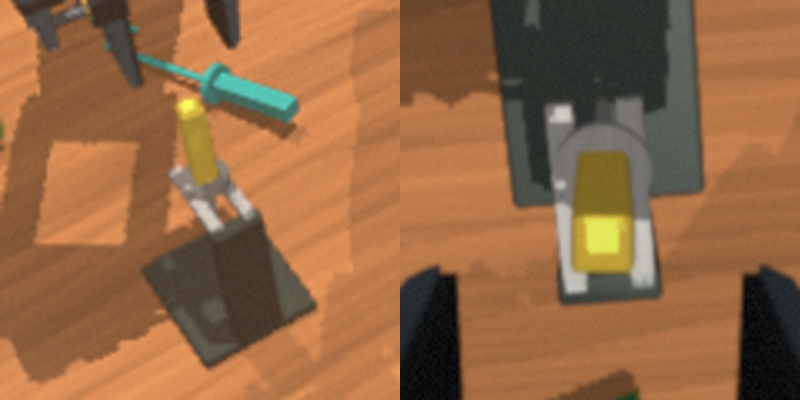

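```bash
python3 - <<'E'
from h import *
s=sensors.state();print(s['qpos'],toolT(s).round(3))
E
```

```text
[-3.46458593e+01  2.34685227e+01  7.51049239e+01  3.42741307e-03
  8.11512437e+01 -1.19502332e+02] [[ 4.00000e-03  9.00000e-02  9.96000e-01  5.37901e+02]
 [-3.00000e-03  9.96000e-01 -9.00000e-02 -3.57706e+02]
 [-1.00000e+00 -2.00000e-03  4.00000e-03  2.60404e+02]
 [ 0.00000e+00  0.00000e+00  0.00000e+00  1.00000e+00]]
```

Emit:
play_rows(motion=[[0.0,0.03,0,-0.12,0.6],[0.005,0.06,0,-0.24,0.6],[0.01,0.09,0,-0.36,0.6],[0.015,0.12,0,-0.48,0.6],[0.02,0.15,0,-0.6,0.6],[0.025,0.18,0,-0.72,0.6],[0.03,0.21,-0.01,-0.84,0.6],[0.035,0.24,-0.02,-0.96,0.6]])

```text
time_s: 24.45
ee_pos: [571.6, -115.6, 236.3]
ee_rot: [-135.1, 89.9, 164.4]
force: [0.1, -0.6, -0.5]
gripper_width: 54.9
```

Emit:
play_rows(motion=[[0.0,0.01,-0.01,-0.12,0.6],[0.0,0.01,-0.02,-0.24,0.6],[0,0.01,-0.02,-0.36,0.6],[0,0.01,-0.02,-0.48,0.6],[0,0.01,-0.02,-0.6,0.6],[0,0.01,-0.02,-0.611,0.6],[0,0.01,-0.02,-0.611,0.6],[0,0.01,-0.02,-0.611,0.6]])

```text
time_s: 25.12
ee_pos: [571.7, -107.1, 216.9]
ee_rot: [-95.8, 89.9, 169.2]
force: [0.2, 0.3, 0.9]
gripper_width: 54.8
```

```bash
python3 - <<'E'
from h import *
f,T=snap('wrist','w16.png')
s=sensors.state();print(s['time_s'],s['ee_pos'],toolT(s)[:3,1],s['qpos'][5])
np.save('w16T.npy',T)
for l in ['key','key_bow']:
    r=finder.spot_point(f,l);print(l,[(np.round(a['point'],1).tolist(),round(a['conf'],2), atz(f,T,a['point'],0 if l=='key' else 40).round(1)) for a in r[:3]])
p=proj(f,T,[573,-111,40]).astype(int);print(p)
cv2.imwrite('pics/w16c.png',cv2.resize(f['img'][p[1]-50:p[1]+50,p[0]-50:p[0]+50],(600,600),interpolation=cv2.INTER_CUBIC))
E
```

```text
25.1667 [ 571.79439414 -107.15978526  217.16429684] [ 0.9961207  -0.08799014 -0.00113332] -6.699053854500458
key [([325.6, 211.1], 0.66, array([ 577.7, -113.9,    0. ]))]
key_bow [([324.4, 220.3], 0.82, array([ 575.9, -114.1,   40. ]))]
[321 217]
```

View pics/w16.png

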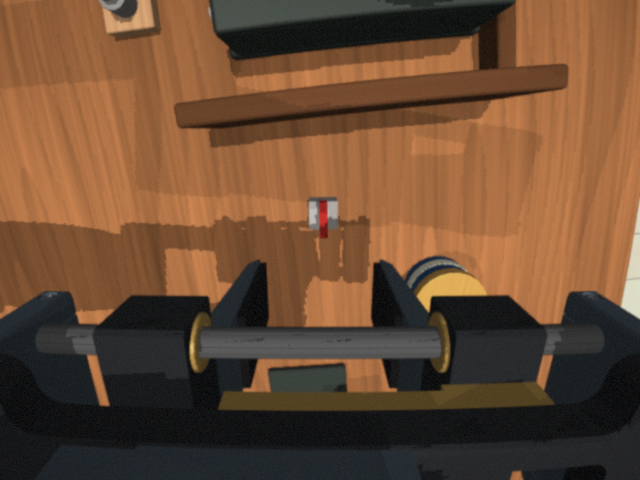

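View pics/w16c.png

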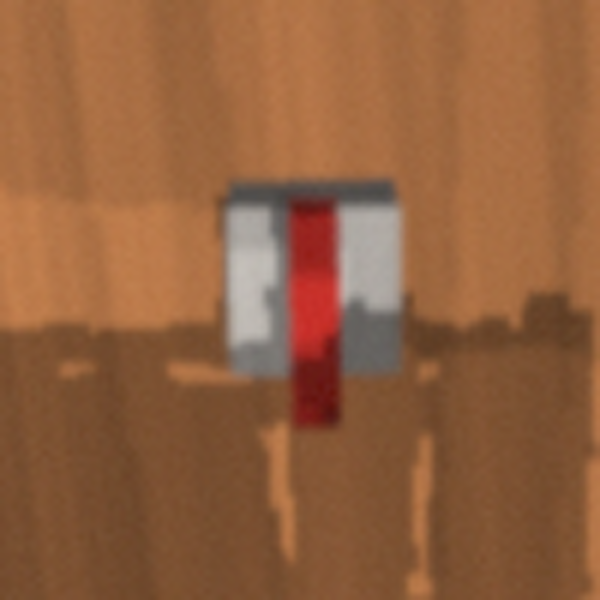

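```bash
python3 - <<'E'
from h import *
K=np.load('K.npy');f=dict(zip(['fx','fy','cx','cy','k1'],K));T=np.load('w16T.npy')
c=lambda x,y,z: atz(f,T,(271+x/6,167+y/6),z).round(1)
print(c(315,290,26),c(226,205,26),c(400,203,26),c(232,375,26),c(402,373,26),'bow top ends',c(314,204,44),c(316,425,50))
E
```

```text
[ 575.2 -112.3   26. ] [561.2 -95.9  26. ] [591.1 -98.2  26. ] [ 559.4 -126.3   26. ] [ 589.3 -128.6   26. ] bow top ends [576.5 -93.5  44. ] [ 573.7 -129.4   50. ]
```

Emit:
play_rows(motion=[[0.0035,-0.005,-0.02,0.01,0.6],[0.0035,-0.005,-0.05,0.01,0.5],[0.0035,-0.005,-0.08,0.01,0.5],[0.0035,-0.005,-0.11,0.01,0.5],[0.0035,-0.005,-0.14,0.01,0.5],[0.0035,-0.005,-0.165,0.01,0.5],[0.0035,-0.005,-0.18,0.01,0.5],[0.0035,-0.005,-0.185,0.01,0.5]])

```text
time_s: 25.93
ee_pos: [573.7, -111.8, 29.9]
ee_rot: [-97.5, 89.7, 167.9]
force: [-0.1, -0.2, 0.3]
gripper_width: 45.8
```

Emit:
play_rows(motion=[[0,0,0,0,0.4],[0,0,0,0,0.3],[0,0,0,0,0.2],[0,0,0,0,0.1],[0,0,0,0,0],[0,0,0,0,0],[0,0,0,0,0],[0,0,0,0,0]], squeeze=25)

```text
time_s: 26.6
ee_pos: [575.8, -112.2, 33.3]
ee_rot: [82.0, 90.0, -12.6]
force: [-0.8, 0.0, 2.9]
gripper_width: 7.8
```

Emit:
play_rows(motion=[[0,0,0,0,0],[0,0,0,0,0],[0,0,0,0,0],[0,0,0,0,0],[0,0,0,0,0],[0,0,0,0,0],[0,0,0,0,0],[0,0,0,0,0]], squeeze=40)

```text
time_s: 27.27
ee_pos: [575.8, -112.2, 33.3]
ee_rot: [84.1, 90.0, -10.5]
force: [-1.9, 0.4, 5.9]
gripper_width: 7.9
```

Emit:
play_rows(motion=[[0,0,0.02,0,0],[0,0,0.05,0,0],[0,0,0.085,0,0],[0,0.01,0.12,0,0],[-0.005,0.03,0.15,0,0],[-0.015,0.06,0.18,0,0],[-0.03,0.095,0.19,0,0],[-0.044,0.125,0.19,0,0]])

```text
time_s: 27.93
ee_pos: [532.8, 14.4, 225.8]
ee_rot: [101.9, 89.6, 7.3]
force: [0.3, 0.3, -1.8]
gripper_width: 7.8
```

Emit:
play_rows(motion=[[0,0.02,0,0,0],[0,0.035,0,0,0],[0,0.041,0,0,0],[0,0.041,0,0,0],[0,0.041,0,0,0],[0,0.041,0,0,0],[0,0.041,0,0,0],[0,0.041,0,0,0]])

```text
time_s: 28.6
ee_pos: [531.8, 52.9, 222.6]
ee_rot: [-37.1, 90.0, -131.7]
force: [-0.5, 0.2, -1.2]
gripper_width: 7.7
```

```bash
python3 - <<'E'
from h import *
f,T=snap('wrist','w17.png')
s=sensors.state();print(s['time_s'],s['ee_pos'],s['force'],toolT(s)[:3,1],s['gripper_width'])
np.save('w17T.npy',T)
p=proj(f,T,[532,104,120]).astype(int);print(p)
cv2.imwrite('pics/w17c.png',cv2.resize(f['img'][p[1]-40:p[1]+40,p[0]-40:p[0]+40],(640,640),interpolation=cv2.INTER_CUBIC)[:600])
E
```

```text
28.65 [531.7427117   53.05146381 222.68546052] [ 0.27000538 -0.28808916 -1.29303937] [ 9.96704008e-01 -8.11240777e-02 -7.22696388e-05] 7.482051209785533
[314 171]
```

View pics/w17.png

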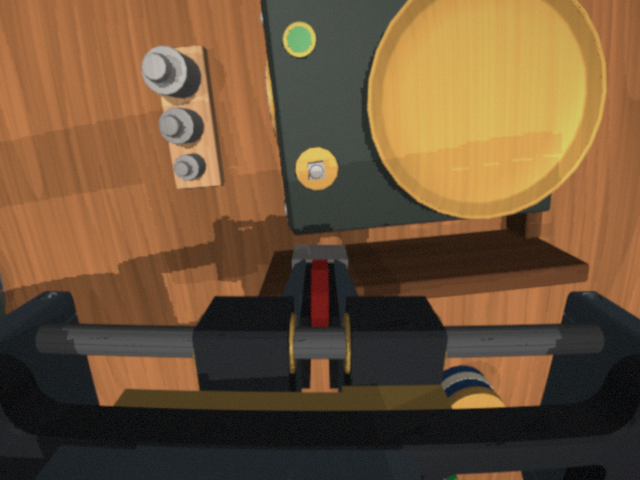

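View pics/w17c.png

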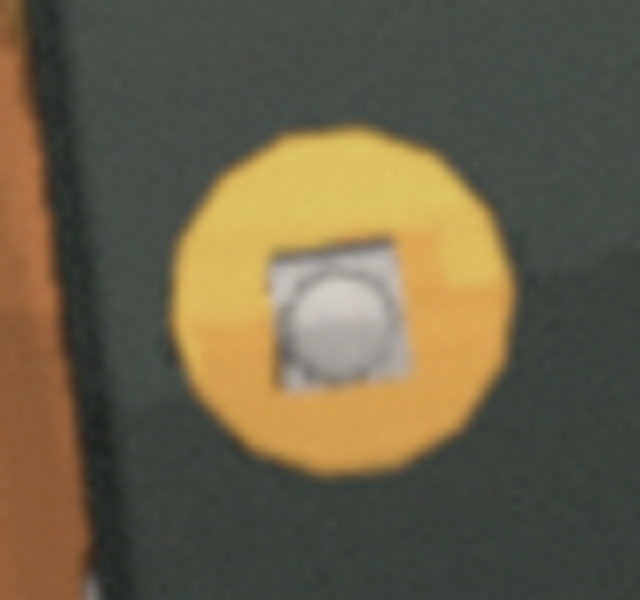

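```bash
python3 - <<'E'
from h import *
K=np.load('K.npy');f=dict(zip(['fx','fy','cx','cy','k1'],K));T=np.load('w17T.npy')
c=lambda x,y,z: atz(f,T,(274+x/8,131+y/8),z)
P=np.array([c(x,y,126) for x,y in [(272,262),(397,247),(412,378),(280,392)]])
print(P.round(1),P.mean(0))
for i in range(4):
    d=P[(i+1)%4]-P[i];print(np.linalg.norm(d).round(1),np.degrees(np.arctan2(d[1],d[0])).round(1))
print('boss',c(345,300,112),'tip',c(343,327,131))
t=T
# key collar near edge in hand: full image (292..348, 245)
for p in [(292,247),(348,247)]: print(atz(f,T,p,222.7-33.3+26))
E
python3 - <<'E'
import cv2
f=cv2.imread('pics/w17.png');cv2.imwrite('pics/w17k.png',cv2.resize(f[225:345,260:380],(600,600),interpolation=cv2.INTER_CUBIC))
E
```

```text
[[527.9 110.6 126. ]
 [539.6 111.1 126. ]
 [540.1  98.8 126. ]
 [527.6  98.5 126. ]] [533.8119304  104.77877927 126.        ]
11.7 2.1
12.2 -87.8
12.5 -178.6
12.1 88.5
boss [534.1943495  105.12746087 112.        ] tip [534.10015539 104.69230793 131.        ]
[519.14919871  76.12521052 215.4       ]
[548.67069525  73.74450389 215.4       ]
```

View pics/w17k.png

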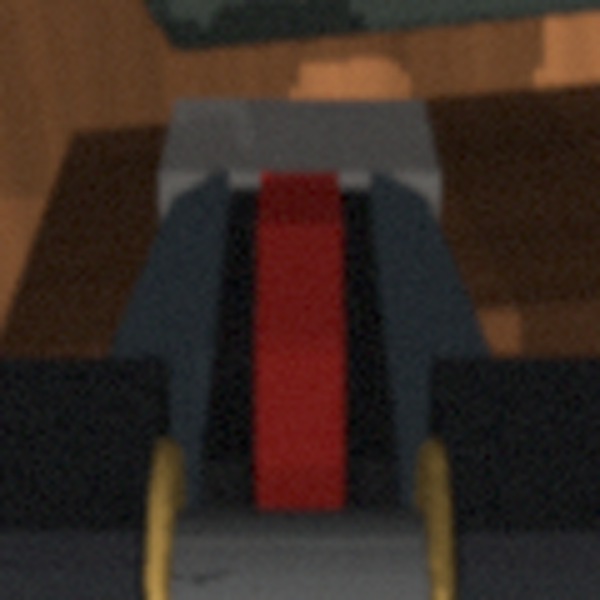

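```bash
python3 - <<'E'
from h import *
K=np.load('K.npy');f=dict(zip(['fx','fy','cx','cy','k1'],K));T=np.load('w17T.npy')
b=222.7-33.3
for p,z in [((292,259.5),26),((348,259),26),((295,245),0),((344.5,245),0)]: 
    X=atz(f,T,p,b+z); q=np.linalg.inv(toolT({'ee_rot':[0,0,0],'ee_pos':[0,0,0]})) 
    print(X.round(1), X[1]-53.05, X[0]-531.74)
E
```

```text
[518.4  69.1 215.4] 16.059647878708873 -13.318207252694947
[548.3  67.  215.4] 13.937425239729635 16.545792426069283
[518.3  68.7 189.4] 15.63617041201465 -13.47460064266238
[548.1  66.3 189.4] 13.228983802197718 16.37614958123936
```

Emit:
play_rows(motion=[[0.001,0.015,0,0.05,0],[0.002,0.035,0,0.108,0],[0.0023,0.0517,-0.01,0.108,0],[0.0023,0.0517,-0.03,0.108,0],[0.0023,0.0517,-0.048,0.108,0],[0.0023,0.0517,-0.05,0.108,0],[0.0023,0.0517,-0.05,0.108,0],[0.0023,0.0517,-0.05,0.108,0]])

```text
time_s: 29.32
ee_pos: [534.6, 105.3, 173.6]
ee_rot: [96.3, 89.9, 7.9]
force: [0.7, -0.5, -0.3]
gripper_width: 7.5
```

```bash
python3 - <<'E'
from h import *
f,T=snap('wrist','w18.png')
s=sensors.state();print(s['time_s'],s['ee_pos'],s['force'],toolT(s)[:3,1],s['gripper_width'])
t,Tt=snap('scene')
p=proj(t,Tt,[534,105,140]).astype(int);print(p)
cv2.imwrite('pics/s18.png',np.hstack([cv2.resize(t['img'][p[1]-40:p[1]+40,p[0]-40:p[0]+40],(400,400),interpolation=cv2.INTER_CUBIC),cv2.resize(f['img'][200:300,270:370],(400,400),interpolation=cv2.INTER_CUBIC)]))
E
```

```text
29.3667 [534.86802218 105.33199858 174.01752579] [-0.47987313  0.02168444 -1.83884204] [0.99962295 0.027355   0.00238124] 6.897176491741751
[382 215]
```

View pics/s18.png

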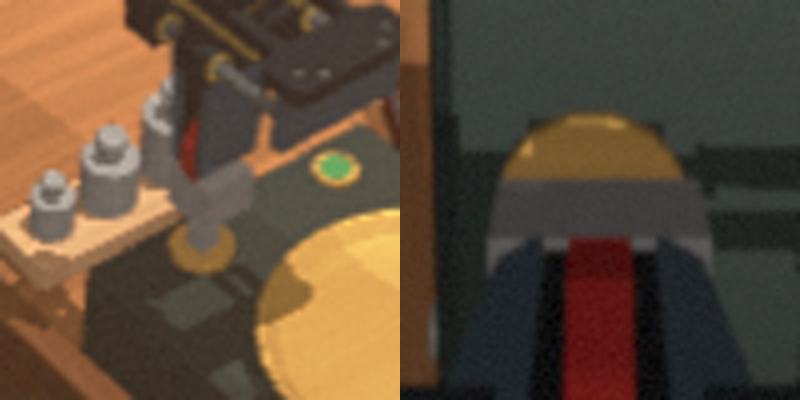

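Emit:
play_rows(motion=[[0,0,0,0,0],[0,0,0,0,0],[0,0,0,0,0],[0,0,0,0,0],[0,0,0,0,0],[0,0,0,0,0],[0,0,0,0,0],[0,0,0,0,0]])

```text
time_s: 30.08
ee_pos: [533.9, 105.5, 172.8]
ee_rot: [46.1, 90.0, -42.3]
force: [0.7, -0.3, -1.6]
gripper_width: 7.7
```

```bash
python3 - <<'E'
from h import *
f,T=snap('wrist','w19.png')
s=sensors.state();print(s['time_s'],s['ee_pos'],s['force'],toolT(s)[:3,1],s['gripper_width'])
np.save('w19T.npy',T)
cv2.imwrite('pics/w19c.png',cv2.resize(f['img'][215:275,285:355],(700,600),interpolation=cv2.INTER_CUBIC))
for X in ([534,105+17,112],[534-17,105,112],[534+17,105,112]): print(proj(f,T,X))
E
```

```text
30.1333 [533.91881024 105.52524524 172.74913487] [ 0.14616148  0.01476442 -2.21469382] [ 9.99606665e-01  2.80448882e-02 -1.83364132e-05] 8.03953120200198
[320.07460285 229.63020172]
[294.77422634 252.60517205]
[343.90684103 253.93921269]
```

View pics/w19c.png

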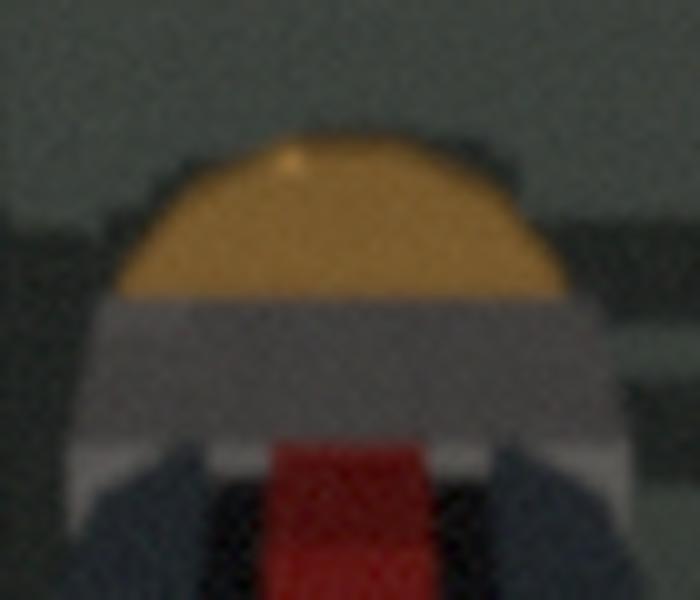

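Emit:
play_rows(motion=[[-0.0003,0,-0.002,0,0],[-0.0003,0,-0.004,0,0],[-0.0003,0,-0.006,0,0],[-0.0003,0,-0.008,0,0],[-0.0003,0,-0.01,0,0],[-0.0003,0,-0.012,0,0],[-0.0003,0,-0.0135,0,0],[-0.0003,0,-0.015,0,0]])

```text
time_s: 30.8
ee_pos: [533.6, 105.5, 157.6]
ee_rot: [-37.9, 90.0, -126.2]
force: [-1.1, 0.4, -1.6]
gripper_width: 7.4
```

Emit:
play_rows(motion=[[0,0,-0.0005,0,0],[0,0,-0.001,0,0],[0,0,-0.0015,0,0],[0,0,-0.002,0,0],[0,0,-0.0025,0,0],[0,0,-0.003,0,0],[0,0,-0.003,0,0],[0,0,-0.003,0,0]])

```text
time_s: 31.47
ee_pos: [533.6, 105.5, 154.8]
ee_rot: [94.8, 90.0, 6.4]
force: [0.5, 0.7, -1.3]
gripper_width: 7.8
```

Emit:
play_rows(motion=[[0,0,-0.002,0,0],[0,0,-0.004,0,0],[0,0,-0.006,0,0],[0,0,-0.007,0,0],[0,0,-0.008,0,0],[0,0,-0.009,0,0],[0,0,-0.0095,0,0],[0,0,-0.0095,0,0]])

```text
time_s: 32.13
ee_pos: [533.7, 105.5, 145.4]
ee_rot: [94.4, 90.0, 6.0]
force: [0.2, 0.3, -1.7]
gripper_width: 7.5
```

Emit:
play_rows(motion=[[0,0,-0.0005,0,0],[0,0,-0.001,0,0],[0,0,-0.0015,0,0],[0,0,-0.002,0,0],[0,0,-0.002,0,0],[0,0,-0.002,0,0],[0,0,-0.002,0,0],[0,0,-0.002,0,0]])

```text
time_s: 32.8
ee_pos: [533.7, 105.6, 145.3]
ee_rot: [97.4, 89.9, 9.0]
force: [-4.1, -1.1, 10.2]
gripper_width: 7.8
```

```bash
python3 - <<'E'
from h import *
s=sensors.state();print(s['time_s'],s['ee_pos'],s['force'],s['torque'])
t,Tt=snap('scene')
p=proj(t,Tt,[534,105,140]).astype(int)
cv2.imwrite('pics/s20.png',cv2.resize(t['img'][p[1]-40:p[1]+40,p[0]-40:p[0]+40],(480,480),interpolation=cv2.INTER_CUBIC))
E
```

```text
32.8 [533.74186282 105.55059712 145.30676141] [-4.0765361  -1.06207815 10.22838163] [-0.21467012  0.75526891 -0.00846779]
```

View pics/s20.png

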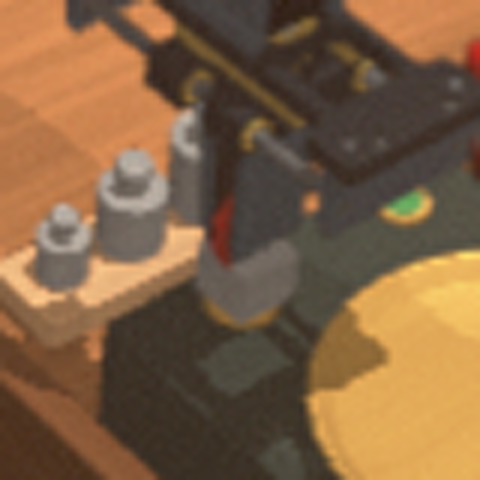

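Emit:
play_rows(motion=[[0,0,0.0015,0,0],[0,0,0.0015,0,0],[0,0,0.0015,0,0.1],[0,0,0.0015,0,0.2],[0,0,0.0015,0,0.3],[0,0,0.0015,0,0.4],[0,0,0.0015,0,0.4],[0,0,0.0015,0,0.4]])

```text
time_s: 33.52
ee_pos: [533.6, 105.6, 144.6]
ee_rot: [-66.8, 90.0, -155.2]
force: [0.1, 0.4, 0.8]
gripper_width: 36.2
```

Emit:
play_rows(motion=[[0,0,0,0,0.4],[0,0,0.005,0,0.4],[0,0,0.015,0,0.4],[0,0,0.03,0,0.4],[0,0,0.05,0,0.4],[0,0,0.07,0,0.4],[0,-0.02,0.085,0,0.4],[0,-0.04,0.1,0,0.4]])

```text
time_s: 34.18
ee_pos: [534.0, 65.8, 247.0]
ee_rot: [95.3, 89.9, 7.0]
force: [0.3, 0.2, 1.5]
gripper_width: 36.5
```

Emit:
play_rows(motion=[[0,-0.01,0.01,0,0.4],[0,-0.01,0.01,0,0.4],[0,-0.01,0.01,0,0.4],[0,-0.01,0.01,0,0.4],[0,-0.01,0.01,0,0.4],[0,-0.01,0.01,0,0.4],[0,-0.01,0.01,0,0.4],[0,-0.01,0.01,0,0.4]])

```text
time_s: 34.85
ee_pos: [533.5, 55.9, 254.3]
ee_rot: [-91.5, 89.9, -179.9]
force: [0.3, -0.0, -1.0]
gripper_width: 36.6
```

```bash
python3 - <<'E'
from h import *
f,T=snap('wrist','w21.png')
s=sensors.state();print(s['time_s'],s['ee_pos'],s['force'],s['gripper_width'])
p=proj(f,T,[534,105,140]).astype(int)
q=lambda X: proj(f,T,X).round(1)
print('origin',p,[q([534+sx*15,105+sy*15,138]) for sx,sy in [(-1,1),(1,1),(1,-1),(-1,-1)]])
t,Tt=snap('scene','s21f.png')
a=proj(t,Tt,[534,105,140]).astype(int)
cv2.imwrite('pics/s21.png',np.hstack([cv2.resize(t['img'][a[1]-40:a[1]+40,a[0]-40:a[0]+40],(400,400),interpolation=cv2.INTER_CUBIC),cv2.resize(f['img'][p[1]-40:p[1]+40,p[0]-40:p[0]+40],(400,400),interpolation=cv2.INTER_CUBIC)]))
E
```

```text
34.9 [533.5316003   55.84528285 254.41368949] [-0.94884606  0.104914   -0.4609174 ] 36.10246784215202
origin [321 172] [array([303.5, 152.2]), array([341.4, 153.3]), array([339.7, 190.8]), array([302.9, 189.7])]
```

View pics/s21.png

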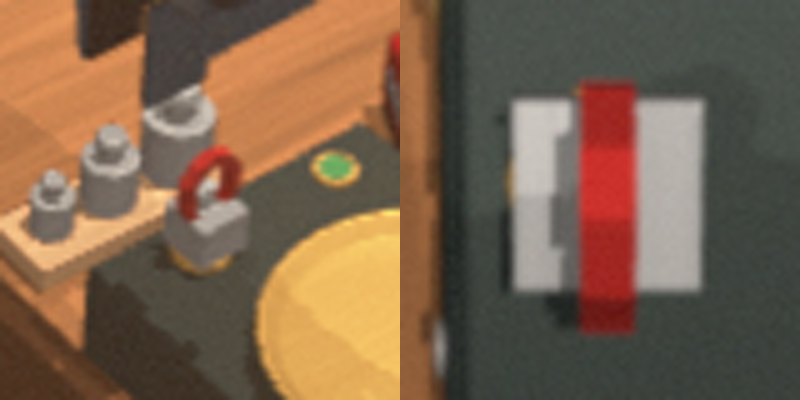

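View pics/s21f.png

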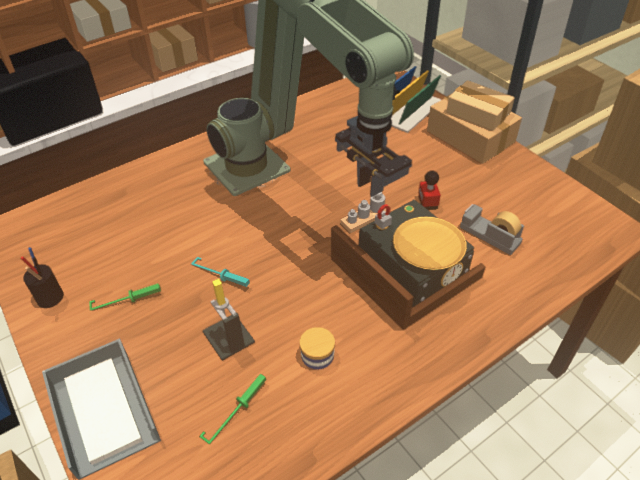

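```bash
python3 - <<'E'
from h import *
st=sensors.state();f=grab_frame('wrist');T=cam(f,st);t,Tt=snap('scene')
g=cv2.cvtColor(f['img'],cv2.COLOR_BGR2GRAY).astype(float)
# horizontal profile rows 158-162 and 180-188, vertical profiles off the bow
def edges(pr,o):
    d=np.diff(cv2.GaussianBlur(pr.reshape(1,-1),(5,1),0.7).ravel());
    i=[np.argmax(d),np.argmin(d)];r=[]
    for k in i:
        w=np.abs(d[k-2:k+3]);r.append(o+k+0.5+(w*np.arange(-2,3)).sum()/w.sum())
    return np.round(r,2)
for r in (157,162,186): print('row',r,edges(g[r-1:r+2,292:355].mean(0),292))
for c in (306,333,337): print('col',c,edges(g[142:205,c-1:c+2].mean(1),142))
for dz in (0,2,5,14): print(dz,[proj(f,T,[534+sx*15,105.3+sy*15,138+dz]).round(1).tolist() for sx,sy in [(-1,1),(1,1),(1,-1),(-1,-1)]])
im=cv2.resize(t['img'][180:250,345:425],(800,700),interpolation=cv2.INTER_CUBIC)
R=Rn.from_euler('z',1.6,degrees=True).as_matrix()
for dz,col in ((0,(0,255,0)),(5,(255,0,255))):
    for X in [(-15,-15,0),(15,-15,0),(15,15,0),(-15,-15,26),(15,-15,26),(15,15,26),(-15,15,26),(0,0,62)]:
        p=proj(t,Tt,np.array([534,105,112+dz])+R@np.array(X,float));p=((p-[345,180]+0.5)*10).astype(int);cv2.circle(im,tuple(p),4,col,-1)
cv2.imwrite('pics/s22.png',im[:600])
E
```

```text
row 157 [302.96 340.75]
row 162 [302.98 340.77]
row 186 [303.3  340.39]
col 306 [151.34 189.46]
col 333 [151.3  189.48]
col 337 [151.24 189.47]
0 [[303.3, 151.6], [341.2, 152.7], [339.5, 190.2], [302.7, 189.1]]
2 [[303.2, 151.7], [341.3, 152.9], [339.7, 190.6], [302.6, 189.5]]
5 [[303.1, 152.0], [341.6, 153.1], [339.9, 191.2], [302.4, 190.1]]
14 [[302.5, 152.7], [342.3, 153.9], [340.5, 193.2], [301.9, 192.1]]
```

View pics/s22.png

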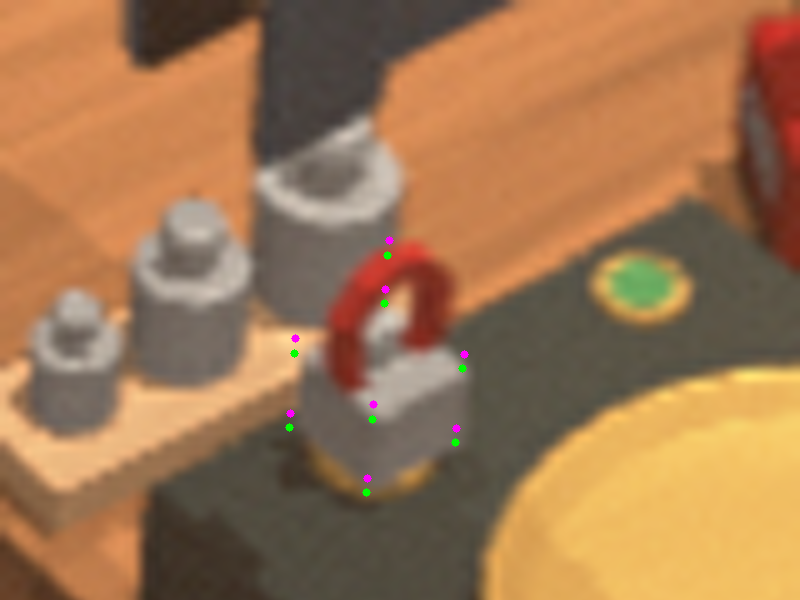

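```bash
python3 - <<'E'
from h import *
t,Tt=snap('scene')
o=cv2.imread('pics/s12f.png')
def draw(img,dzs,off):
    im=cv2.resize(img[195:235,360:400],(600,600),interpolation=cv2.INTER_CUBIC)
    f=lambda p:tuple(((p+off-[360,195]+0.5)*15).astype(int))
    a=np.linspace(0,2*np.pi,73)
    pts=np.array([f(proj(t,Tt,[534+17*np.cos(x),105+17*np.sin(x),112])) for x in a]);cv2.polylines(im,[pts],False,(255,255,0),1)
    cv2.circle(im,f(proj(t,Tt,[534,105,131])),3,(0,0,255),-1)
    R=Rn.from_euler('z',1.6,degrees=True).as_matrix()
    for dz,c in dzs:
        for z in (0,26):
            q=np.array([f(proj(t,Tt,np.array([534,105,112+dz])+R@np.array([x,y,z],float))) for x,y in [(-15,-15),(15,-15),(15,15),(-15,15),(-15,-15)]]);cv2.polylines(im,[q],False,c,1)
    return im
import sys
off=np.array([0.8,0.3])
a=draw(o,[],off);b=draw(t['img'],[(0,(0,255,0)),(5,(255,0,255))],off)
cv2.imwrite('pics/s23.png',cv2.resize(np.hstack([a,b]),(800,400)))
cv2.imwrite('pics/s23b.png',b);cv2.imwrite('pics/s23a.png',a)
E
```

```text
(no output)
```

View pics/s23a.png

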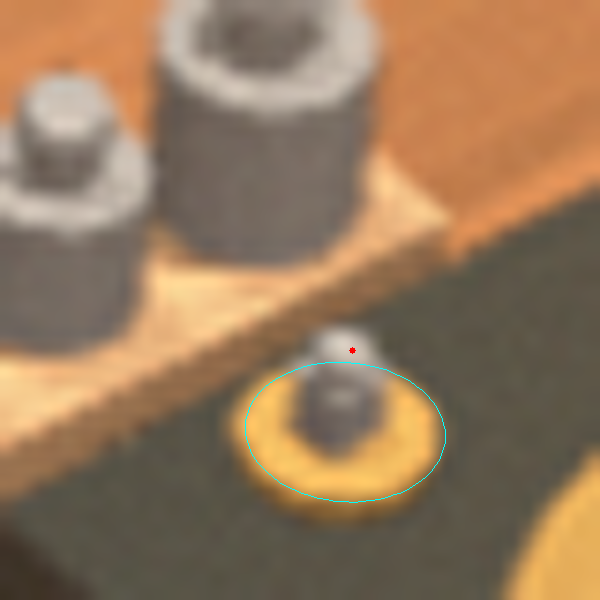

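View pics/s23b.png

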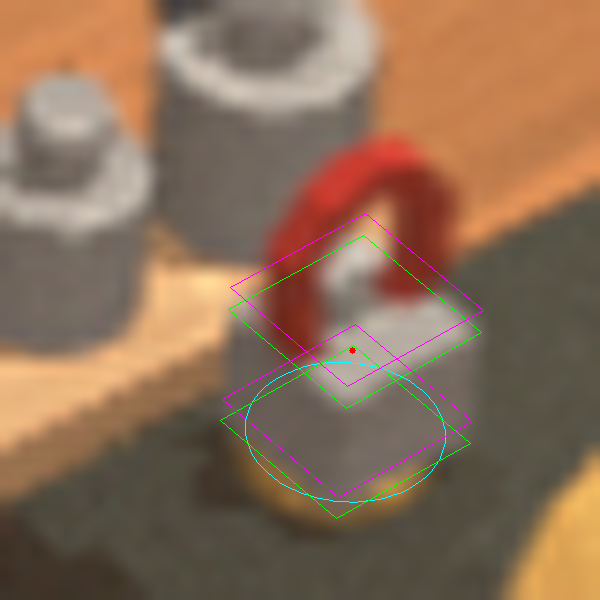

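```bash
python3 - <<'E'
from h import *
t,Tt=snap('scene')
f,T=snap('top')
p=proj(f,T,[534,105,130]).astype(int)
cv2.imwrite('pics/s24.png',np.hstack([cv2.resize(t['img'][200:235,365:400],(595,595),interpolation=cv2.INTER_LANCZOS4)]))
cv2.imwrite('pics/t24.png',cv2.resize(f['img'][p[1]-25:p[1]+25,p[0]-25:p[0]+25],(400,400),interpolation=cv2.INTER_CUBIC))
E
```

```text
(no output)
```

View pics/s24.png

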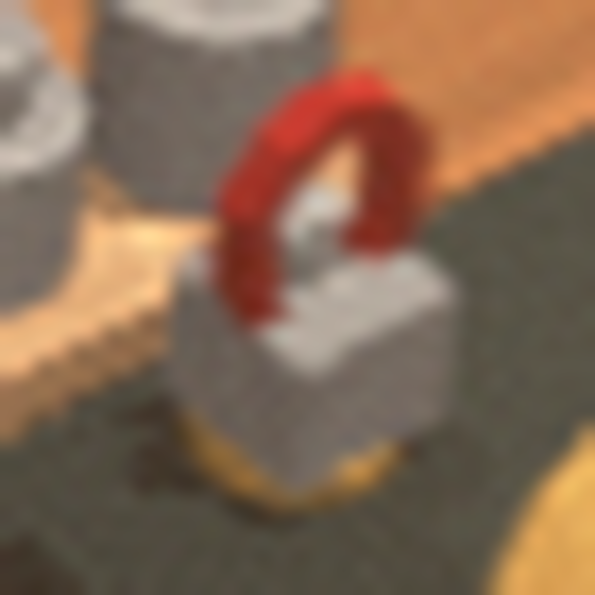

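View pics/t24.png

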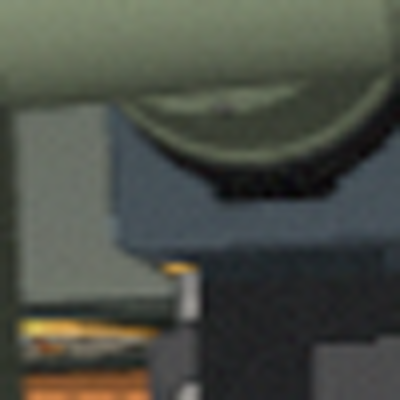

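Emit:
play_rows(motion=[[0,0,0,0,0],[0,0.01,0,0,0],[0,0.03,0,0,0],[0.0003,0.0495,0,0,0],[0.0003,0.0495,-0.02,0,0],[0.0003,0.0495,-0.045,0,0],[0.0003,0.0495,-0.065,0,0],[0.0003,0.0495,-0.07,0,0]])

```text
time_s: 35.87
ee_pos: [531.8, 105.5, 181.6]
ee_rot: [-84.0, 89.6, -172.4]
force: [-0.5, 0.0, -0.3]
gripper_width: 0.4
```

Emit:
play_rows(motion=[[0,0,0,0,0],[0,0,0,0,0],[0,0,-0.002,0,0],[0,0,-0.004,0,0],[0,0,-0.005,0,0],[0,0,-0.006,0,0],[0,0,-0.007,0,0],[0,0,-0.007,0,0]])

```text
time_s: 36.53
ee_pos: [533.9, 105.0, 177.8]
ee_rot: [124.8, 90.0, 36.4]
force: [-0.4, 0.9, 0.6]
gripper_width: 0.2
```

Emit:
play_rows(motion=[[0,0,-0.001,0,0],[0,0,-0.002,0,0],[0,0,-0.003,0,0],[0,0,-0.004,0,0],[0,0,-0.0045,0,0],[0,0,-0.0045,0,0],[0,0,-0.0045,0,0],[0,0,-0.0045,0,0]])

```text
time_s: 37.2
ee_pos: [534.2, 105.1, 174.1]
ee_rot: [97.7, 89.9, 9.3]
force: [-1.1, 0.5, 5.3]
gripper_width: 0.6
```

Emit:
play_rows(motion=[[0,0,0.005,0,0],[0,0,0.015,0,0],[0,0,0.03,0,0],[0,0,0.05,0,0],[0,0,0.07,0,0],[0,-0.02,0.085,0,0],[0,-0.04,0.09,0,0],[0,-0.05,0.09,0,0]])

```text
time_s: 37.87
ee_pos: [534.9, 53.7, 265.7]
ee_rot: [82.4, 89.7, -6.0]
force: [-0.0, -0.1, 0.2]
gripper_width: 0.7
```

Emit:
play_rows(motion=[[0,0,0,0,0],[0,0,0,0,0],[0,0,0,0,0],[0,0,0,0,0],[0,0,0,0,0],[0,0,0,0,0],[0,0,0,0,0],[0,0,0,0,0]])

```text
time_s: 38.53
ee_pos: [533.9, 55.3, 263.2]
ee_rot: [-117.3, 90.0, 154.3]
force: [0.5, -0.3, -0.5]
gripper_width: 0.6
```

```bash
python3 - <<'E'
from h import *
t,Tt=snap('scene')
f,T=snap('wrist')
p=proj(f,T,[534,105,140]).astype(int)
cv2.imwrite('pics/s25.png',np.hstack([cv2.resize(t['img'][260:350,175:265],(260,400)) if 0 else cv2.resize(t['img'][265:355,180:270],(260,260)),cv2.resize(t['img'][190:250,350:410],(260,260)),cv2.resize(f['img'][p[1]-40:p[1]+40,p[0]-40:p[0]+40],(260,260))]))
E
```

```text
(no output)
```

View pics/s25.png

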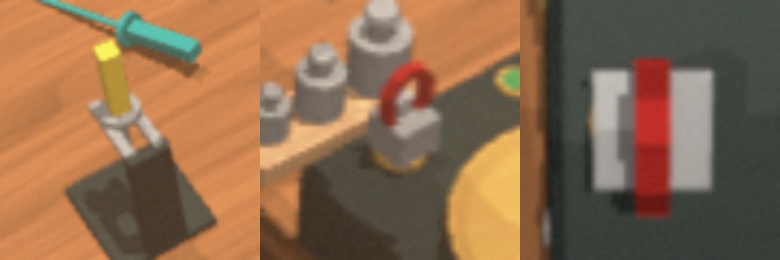

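The picture shows the hook hanging upright on the stand and the key upright on the spindle, with the arm clear of both.

```bash
python3 -c "
from h import *
print(job_done())"
```

```text
the job is handed in; nothing more can be done
None
```

I fished the key out of the gap by its bow with the yellow hook. I lifted it to about 0.16 m, which is over the walls, and the fingers stayed off it throughout. I set it down on open counter, hung the hook back on its stand, and pushed the key onto the spindle. The job was handed in at about 38.6 s; no verdict was reported.

**Key home:** while I pushed it on, the key stopped where full seating was expected, with about 10 N of resistance. Pressing the top of the bow with closed fingers then made contact at 174.1 mm, against 174 mm expected (112 + 62).

**Disagreement on height:** edge measurements in the pictures were less clear. Some matched fully home, while others suggested 2 to 5 mm high at about the limit of the image resolution. I trusted the contact measurement over these.

**Hook and surroundings:** the last pictures show the hook upright on the prongs, the key upright on the spindle and the arm clear. The stamper, tape dispenser, tin and weights looked unmoved, though I judged that by eye only.

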